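# Clear the repair bench: unclamp and bin the offcuts, shut the clamp, swing the light back

## Robot

A 6-joint arm with a two-finger parallel gripper is mounted at the origin on the work surface. World frame = base frame: x ahead of the robot, y to its left, z up, the work surface at z = 0. Lengths are in m, angles in rad, forces in N, time in s.
With the tool pointing down it reaches from about 0.35 to 0.85 m from the base axis. Payload 8.1 kg.
Tool frame: the origin (TCP) lies at the very end of the fingers, on their centre line; the grasp point (between the pads) lies robot.grip_point_offset behind it (robot.grip_point_offset is the distance from the TCP to the grasp point, in m); z points along the fingers, y is the line along which they close (so a half turn about z gives the same grasp; the last joint's range is limited). The gripper opens to 93 mm and grips with 3 to 60 N. Pads are 15 mm wide; open, the fingers measure 128 mm over their backs; the gripper's body (75 mm by 188 mm) begins 65 mm behind the grasp point.
Start: joints at [-1.309, 0.13, 1.488, -0, 1.523, -0.085], TCP at [0.204, -0.564, 0.184] pointing down, gripper open.
Joint ranges: [-2.96, 2.96], [-0.89, 2.26], [0.02, 2.5], [-1.34, 4.48], [0, 2.73], [-2.66, 2.66]. Speed limits (rad/s): [2.39, 2.39, 2.79, 3.14, 3.14, 3.14].

## Interface

Orientations are given as a rotation vector (axis times angle).
In Python, from plant import robot, eyes gives the robot as it stands. The module is installed in compiled form; this text tells all that it offers.
- The arm moves only by the tool apply_moves, never from a script. Its argument "steps" is one flat list of numbers, 7 for each row, row after row: the shift along the tool's x, y, z in units of 30 mm (1.0 is 30 mm), then the turn, a rotation vector about the tool's x, y, z in units of 6 degrees (1.0 is 6 degrees), then the opening in per cent of the stroke, from 0 (shut) to 100 (fully open). In form: [dx, dy, dz, ax, ay, az, fingers, dx, dy, dz, ax, ay, az, fingers, ...]. A call has 1 to 12 rows; each row shifts and turns the commanded pose from where the row before left it, along the tool's axes as they then stand; what a row does not reach is not made up. A row lasts 1/12 s, in which the tool goes at most 41.7 mm and 7.16 degrees, less where a joint would pass 70% of its speed; a pose out of reach is approached as far as the arm can. A call is refused whole if a number of a shift passes 1 or a number of a turn 1, either way. A call with a gripper value outside its range is refused whole. The fingers move at their own pace and stop on an object; "grip_force" is the grip in N (left out, the last holds). Time passes only in rows, so rows that do not move let the fingers close. It gives the time, the measured TCP pose, the force, the opening and the grip force at its end, in the units of the state.
- robot.read_state(): the state, without advancing time (a new reading comes with each control period).
- eyes.read_camera(name): name is "scene" or "top" or "wrist"; returns the picture (420x560x3 uint8, red, green, blue); there is no depth.
- eyes.calibration(name): a dict with "K" (3x3 intrinsics, pixels), "R" (3x3) and "t" (3): a world point X has camera coordinates R X + t. Camera axes: x right, y down, z forward; pixel columns grow to the right and rows downward; lengths in m; the calibration is good to about 2 mm. The wrist camera is an equidistant fisheye: a pixel r from the principal point sees the ray r / f radians off the axis. A picture is of the moment at which its call begins: read the wrist's pose just before it. calibration takes no time and is no camera call; for the wrist camera it gives the pose at the moment of the call.
- robot.close_job(): hands the job in; it is judged then, once.
Trained networks look in the newest picture that a camera, given by its name, has taken for a name from the list of things; names that differ only in an ending like _2 or _b are one class to them, and where a whole thing is asked for, a point or a joint stands for the part that bears it (a point fixed in the world has none). Each returns a list of dicts, best first, with "conf" (0 to 1); they miss things now and then, are a little off and sometimes report something else, mostly with a low value. They report only what shows in the picture. A call takes as long as a camera call.
- eyes.search_frame(camera, thing): "rect" ([left, top, width, height] in pixels, round what is visible of it).
- eyes.place_of(camera, thing): "xy" ([column, row] in pixels: a listed point, or the origin of a listed thing).
The state is a dict: "t": time; "q": joint angles; "dq": joint speeds; "joint_torque": joint torques, N m; "tool_pos": TCP position; "orientation": TCP orientation; "force": force on the tool from outside, world axes, zero at the start; "wrist_torque": the same for the moment, N m; "opening": finger opening in m; "gripper_force": force on a finger pad.
Only numpy, scipy, OpenCV 4.12 (cv2) and the standard library are available. Lean on these libraries where they do the work, as an engineer would, in place of code of your own. Each camera call takes 0.05 s, during which the arm holds its last target. There are 200 camera calls.

## Task

Clear up this repair bench: swing the clamp's red lever wide open, lift the green board offcut out of the clamp, and put it in the grey bin together with every piece of scrap (offcuts and paper balls) lying on the bench. Leave the clamp's lever fully shut again and the ring light swung round so that its head stands over the white spot with the red centre. Do not disturb the tin, the mug and the screwdriver.

Things in the scene. Friction and masses are not known exactly. Their poses are not given: they have to be found in the camera images.
- bin: Grey open-topped bin with a black rim, fixed to the bench, outside 200 x 240 x 120 mm (x, y, z), walls and floor 5 mm. Origin: centre of its underside, on the bench.
- clamp: Grey clamp block, fixed. Origin: underside, below the slot's middle. Base 150 mm (own x), own y -67 to +43 mm, 20 mm high; on it aluminium jaws (outer faces 23 mm either side of the slot, top 45 mm above the bench) and end stops leave a slot along own x, 124 x 14 mm, 25 mm deep. On its own -y side two steel cheeks, up to 110 mm high, carry the lever.
- clamp_lever (a joint): Angle of the clamp's red lever, rad: 0 = fully shut (level, lying over the slot towards the clamp's own +y), 1.57 = upright, 2.6 = end stop, leaning back over the clamp's own -y side. The hinge axis is the clamp's own x. Friction holds it where it is left; about 2 N at the knob moves it. At 2.3 or more a gripper has room above the slot.
- lever_knob (a point): Centre of the red cross knob at the lever's free end, 120 mm from the hinge axis: a cylinder 20 mm in diameter and 34 mm long along the clamp's own x, so it can be pinched from above by its two end faces all the way round the swing. 100 mm above the bench when shut. The lever's bar is 14 mm wide and 12 mm thick.
- lever_hinge (a point): Point on the lever's hinge axis at its middle, 100 mm above the bench, 50 mm towards the clamp's own -y from the slot. Its axes are those of the clamp.
- strip_center (a point): Centre of the green board offcut with brass tracks, 120 x 10 x 70 mm along its own x, y, z, 90 g or so. It starts standing on edge (z up) in the clamp's slot, centre 55 mm and top edge 90 mm above the bench, so 45 mm stand clear above the jaws to be pinched across its 10 mm; the shut lever crosses 4 mm above it.
- lamp_pivot (a point): Point on the upright swivel axis of the ring light, 145 mm above the bench. White round foot 110 mm in diameter, fixed, with a steel post 20 mm in diameter up to 160 mm.
- lamp_arm (a joint): Swivel angle of the ring light's arm about the upright axis, rad, growing anticlockwise seen from above; stops at -0.9 and 0.9. Friction holds it where it is released; about 1.5 N at the knob moves it.
- lamp_knob (a point): Centre of the orange upright knob, a cylinder 22 mm in diameter and 50 mm high (from 153 to 203 mm above the bench), on the middle of the ring light's round black head, 200 mm from the swivel axis. The head is 84 mm in diameter, from 125 to 153 mm above the bench; a flat steel arm joins it to the post.
- spot_center (a point): Centre of the white spot, 60 mm in diameter with a red centre, flat on the bench, 185 to 215 mm from the light's swivel axis.
- heatsink_center (a point): Finned aluminium heat-sink offcut, 80 x 40 x 30 mm along its own x, y, z. The point is its centre; starts lying with z up, any yaw, its centre 15 mm above the bench. Absent in some starts (pose None).
- plyblock_center (a point): Plywood offcut, 90 x 36 x 28 mm along its own x, y, z. The point is its centre; starts lying with z up, any yaw, its centre 14 mm above the bench. Absent in some starts (pose None).
- ball_a_center (a point): Stiff crumpled paper ball with flattened sides, 50 x 46 x 42 mm along its own x, y, z. The point is its centre; starts lying with z up, any yaw, its centre 21 mm above the bench. Absent in some starts (pose None).
- ball_b_center (a point): Stiff crumpled paper ball with flattened sides, 50 x 46 x 42 mm along its own x, y, z. The point is its centre; starts lying with z up, any yaw, its centre 21 mm above the bench. Absent in some starts (pose None).
- trunking_center (a point): Offcut of yellow cable trunking, a stiff U-shaped channel with 3 mm walls lying open side down, 90 x 42 x 30 mm along its own x, y, z. The point is its centre; starts lying with z up, any yaw, its centre 15 mm above the bench. Absent in some starts (pose None).
- profile_center (a point): Offcut of square steel-coloured slotted profile, 85 x 30 x 30 mm along its own x, y, z. The point is its centre; starts lying with z up, any yaw, its centre 15 mm above the bench. Absent in some starts (pose None).
- tin: Aluminium tin, 70 mm in diameter, 40 mm high, a bystander. Origin: centre of its underside.
- mug: Blue mug, 80 mm across the rim, 90 mm high, a bystander. Origin: centre of its underside.
- screwdriver: Red-handled screwdriver lying on the bench, 190 mm long, a bystander. Origin: underside, mid-length.

How it is judged:
On the way, in this order (a step that is already met when the one before it is completed fails the run):
1. the clamp's lever is swung wide open (past 1.5 rad) with the green offcut not yet in the bin (value of joint clamp_lever above 1.5 rad and not (x of strip_center in the frame of bin between -0.1 and 0.1 m and y of strip_center in the frame of bin between -0.12 and 0.12 m and z of strip_center in the frame of bin between 0 and 0.12 m)), for 0.2 s.
2. the green board offcut is in the bin (x of strip_center in the frame of bin between -0.1 and 0.1 m and y of strip_center in the frame of bin between -0.12 and 0.12 m and z of strip_center in the frame of bin between 0 and 0.12 m), for 0.2 s.
At the end, for the whole second after the job is handed in: The centres of the green offcut and of every piece of scrap that is present lie inside the bin, below its rim; the clamp's lever is within 0.12 rad of fully shut; the middle of the ring light's head (its knob) is within 30 mm, seen from above, of the white spot's centre, and at rest (all of step 2 and x of heatsink_center in the frame of bin between -0.1 and 0.1 m and y of heatsink_center in the frame of bin between -0.12 and 0.12 m and z of heatsink_center in the frame of bin between 0 and 0.12 m and x of plyblock_center in the frame of bin between -0.1 and 0.1 m and y of plyblock_center in the frame of bin between -0.12 and 0.12 m and z of plyblock_center in the frame of bin between 0 and 0.12 m and x of ball_a_center in the frame of bin between -0.1 and 0.1 m and y of ball_a_center in the frame of bin between -0.12 and 0.12 m and z of ball_a_center in the frame of bin between 0 and 0.12 m and x of ball_b_center in the frame of bin between -0.1 and 0.1 m and y of ball_b_center in the frame of bin between -0.12 and 0.12 m and z of ball_b_center in the frame of bin between 0 and 0.12 m and x of trunking_center in the frame of bin between -0.1 and 0.1 m and y of trunking_center in the frame of bin between -0.12 and 0.12 m and z of trunking_center in the frame of bin between 0 and 0.12 m and x of profile_center in the frame of bin between -0.1 and 0.1 m and y of profile_center in the frame of bin between -0.12 and 0.12 m and z of profile_center in the frame of bin between 0 and 0.12 m and value of joint clamp_lever below 0.12 rad and horizontal distance between lamp_knob and spot_center below 0.03 m and velocity of joint lamp_arm between -0.05 and 0.05 rad/s); the robot touches nothing.
It fails at once if the tin is moved by more than 30 mm (distance of tin from where it was at the start of the episode above 0.03 m).
It fails at once if the mug is moved by more than 30 mm (distance of mug from where it was at the start of the episode above 0.03 m).
It fails at once if the screwdriver is moved by more than 30 mm (distance of screwdriver from where it was at the start of the episode above 0.03 m).
Of heatsink, plyblock, ball_a, ball_b, trunking, profile only 3 to 5 are there at a start; the rules pass over those that are not, and their reading is None.
At some moment in a run one of heatsink, plyblock, ball_a, ball_b, trunking, profile may be knocked a few centimetres aside while the robot is not near it.
Once in a run the grip may slacken for a moment while it holds something.
It also fails if it takes over 210 s, if anything falls off the work surface, if the arm or the gripper's body presses on something with over 40 N, if the wrist force passes 120 N, or if a joint passes its speed limit or range.

## Working session

There is one attempt and no reset: what is moved stays moved. The work goes in short steps, Python scripts to look and compute and a tool call to move; the robot and the scene stay as the last step left them, time stands still between calls to the robot, and variables do not carry over. Pictures are saved under pics/ and viewed, at most 15 in all, crops included, and the job is handed in when it is done.

Besides the shell and the picture viewer there is one more tool, called by a JSON object that holds its "name" and its "arguments". apply_moves: Moves the arm, as the interface text tells. Its arguments: {"type":"object","properties":{"steps":{"type":"array"},"grip_force":{"type":"number"}},"required":["steps"]}

```bash
mkdir -p pics
cat > h.py <<'E'
from plant import robot, eyes
import numpy as np, cv2
from scipy.spatial.transform import Rotation as Ro
def snap(cam,name):
    im=eyes.read_camera(cam); cv2.imwrite(f'pics/{name}.png',cv2.cvtColor(im,cv2.COLOR_RGB2BGR)); return im
def ray(cam,xy,c=None):
    c=c or eyes.calibration(cam); K=np.array(c['K']);R=np.array(c['R']);t=np.array(c['t'])
    u=np.array([(xy[0]-K[0,2])/K[0,0],(xy[1]-K[1,2])/K[1,1]])
    if cam=='wrist':
        r=np.hypot(*u); d=np.r_[u/max(r,1e-9)*np.sin(r),np.cos(r)]
    else: d=np.r_[u,1]
    return -R.T@t, R.T@d
def at(cam,xy,z,c=None):
    o,d=ray(cam,xy,c); return o+d*(z-o[2])/d[2]
def proj(cam,X,c=None):
    c=c or eyes.calibration(cam); K=np.array(c['K']); p=np.array(c['R'])@X+np.array(c['t'])
    if cam=='wrist':
        r=np.hypot(p[0],p[1]); th=np.arctan2(r,p[2]); u=p[:2]/max(r,1e-9)*th
    else: u=p[:2]/p[2]
    return u*[K[0,0],K[1,1]]+[K[0,2],K[1,2]]
def st():
    s=robot.read_state(); R=Ro.from_rotvec(s['orientation']).as_matrix()
    print('t',s['t'],'pos',np.round(s['tool_pos'],4),'x',np.round(R[:,0],3),'y',np.round(R[:,1],3),'z',np.round(R[:,2],3),'op',s['opening'],'q',np.round(s['q'],2)); return s,R
E
python3 - <<'E'
from h import *
st(); print(robot.grip_point_offset)
for c in ['scene','top']: snap(c,c+'0')
Z=dict(bin=0,clamp=0,lever_knob=.1,lever_hinge=.1,strip_center=.055,lamp_pivot=.145,lamp_knob=.178,spot_center=0,heatsink_center=.015,plyblock_center=.014,ball_a_center=.021,trunking_center=.015,profile_center=.015,tin=0,mug=0,screwdriver=0)
for n,z in Z.items():
    for c in ['top','scene']:
        for d in eyes.place_of(c,n)[:3]:
            if d['conf']>.25: print(n,c,round(d['conf'],2),np.round(d['xy']),np.round(at(c,d['xy'],z),3)[:2])
E
```

```text
t 0.0 pos [ 0.2038 -0.5637  0.1831] x [0.94 0.34 0.  ] y [ 0.34  -0.94  -0.002] z [-0.     0.002 -1.   ] op 0.09303308513137053 q [-1.31  0.13  1.49 -0.    1.52 -0.09]
0.0188
bin top 0.77 [416. 268.] [ 0.454 -0.371]
bin scene 0.95 [224. 165.] [ 0.451 -0.382]
bin scene 0.56 [176. 203.] [ 0.713 -0.287]
clamp top 0.71 [337. 223.] [ 0.596 -0.131]
clamp top 0.55 [336. 272.] [ 0.446 -0.127]
clamp scene 0.59 [236. 211.] [ 0.59  -0.128]
lever_knob top 0.68 [316. 217.] [ 0.613 -0.058]
lever_knob scene 0.66 [248. 196.] [ 0.602 -0.054]
lever_knob scene 0.36 [178. 199.] [ 0.769 -0.168]
lever_hinge top 0.65 [358. 225.] [ 0.586 -0.177]
lever_hinge scene 0.81 [224. 176.] [ 0.587 -0.19 ]
strip_center top 0.61 [341. 222.] [ 0.598 -0.135]
strip_center scene 0.93 [233. 197.] [ 0.599 -0.133]
lamp_pivot top 0.79 [101. 275.] [0.461 0.537]
lamp_pivot top 0.33 [336. 223.] [ 0.591 -0.105]
lamp_pivot top 0.29 [256. 280.] [0.439 0.117]
lamp_pivot scene 0.58 [447. 263.] [0.449 0.533]
lamp_knob top 0.88 [177. 294.] [0.41  0.327]
lamp_knob scene 0.97 [397. 206.] [0.396 0.329]
spot_center top 0.58 [182. 252.] [0.5
[... 291 characters left out ...]
8 [277. 239.] [0.551 0.055]
ball_a_center scene 0.88 [284. 226.] [0.545 0.05 ]
trunking_center top 0.71 [358. 223.] [ 0.596 -0.196]
trunking_center top 0.47 [181. 250.] [0.524 0.343]
trunking_center scene 0.32 [177. 203.] [ 0.722 -0.266]
profile_center top 0.87 [256. 277.] [0.438 0.12 ]
profile_center scene 0.54 [329. 223.] [0.423 0.118]
tin top 0.84 [388. 185.] [ 0.712 -0.294]
tin scene 0.8 [176. 199.] [ 0.704 -0.304]
mug top 0.87 [199. 180.] [0.736 0.289]
mug scene 0.93 [290. 305.] [0.737 0.289]
screwdriver top 0.85 [298. 156.] [ 0.807 -0.017]
screwdriver top 0.71 [278. 238.] [0.552 0.049]
screwdriver scene 0.53 [196. 254.] [ 0.809 -0.031]
screwdriver scene 0.52 [179. 203.] [ 0.708 -0.279]
```

Run:
```python
import cv2
a=cv2.imread('pics/top0.png')[120:320,60:460]
cv2.imwrite('pics/top0c.png',cv2.resize(a,(800,400),interpolation=cv2.INTER_CUBIC))
```

```text
(no output)
```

View pics/top0c.png

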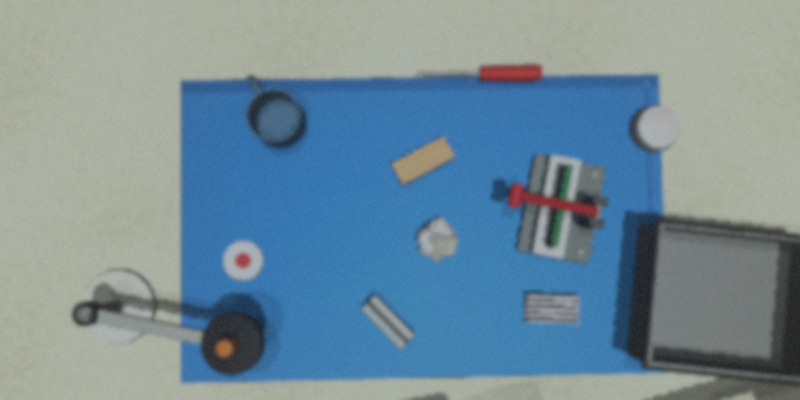

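View pics/scene0.png

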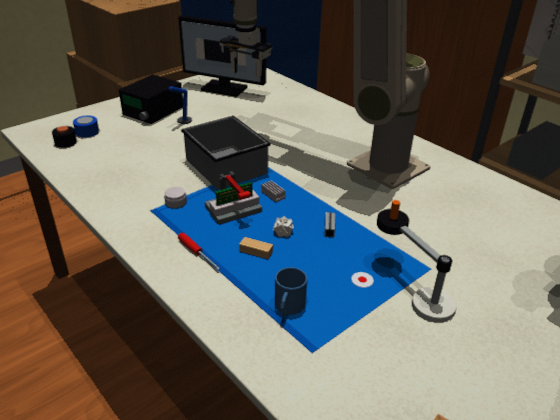

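The top view shows the clamp (crop ~560,205), heatsink (552,307), profile (387,320), ball (437,238), ply (423,160), spot (242,260), lamp knob (225,347) and bin on the right. No trunking and only one ball are visible, so there are 4 scraps. I'll turn to the clamp's axes and go above it.

{"name": "apply_moves", "arguments": {"steps": [0,0,-1,0,0,-1,100,0,0,-1,0,0,-1,100,0,0,-1,0,0,-1,100,0,0,-1,0,0,-1,100,0,0,0,0,0,-1,100,0,0,0,0,0,-1,100,0,0,0,0,0,-1,100,0,0,0,0,0,-1,100,0,0,0,0,0,-1,100,0,0,0,0,0,-1,100]}}

```text
t: 2.53
tool_pos: [0.204, -0.5643, 0.3042]
orientation: [2.404, 2.023, 0.0]
force: [-0.1, -0.5, 0.7]
opening: 0.0932
gripper_force: 0.0
```

{"name": "apply_moves", "arguments": {"steps": [0.8,0.45,0,0,0,0,100,0.8,0.45,0,0,0,0,100,0.8,0.45,0,0,0,0,100,0.8,0.45,0,0,0,0,100,0.8,0.45,0,0,0,0,100,0.8,0.45,0,0,0,0,100,0.8,0.45,0,0,0,0,100,0.8,0.45,0,0,0,0,100,0.8,0.45,0,0,0,0,100,0.8,0.45,0,0,0,0,100,0.8,0.45,0,0,0,0,100,0.8,0.45,0,0,0,0,100]}}

```text
t: 3.53
tool_pos: [0.4148, -0.3081, 0.3043]
orientation: [2.409, 2.016, 0.0]
force: [0.3, -0.9, 0.2]
opening: 0.0931
gripper_force: 0.0
```

{"name": "apply_moves", "arguments": {"steps": [0.8,0.45,0,0,0,0,100,0.8,0.45,0,0,0,0,100,0.8,0.45,0,0,0,0,100,0.8,0.45,0,0,0,0,100,0.8,0.45,0,0,0,0,100,0.8,0.45,0,0,0,0,100,0.8,0.45,0,0,0,0,100,0.8,0.45,0,0,0,0,100,0,0,0,0,0,0,100]}}

```text
t: 4.28
tool_pos: [0.5562, -0.1354, 0.3037]
orientation: [-2.404, -2.02, -0.002]
force: [0.0, -0.8, -0.4]
opening: 0.0929
gripper_force: 0.0
```

Run:
```python
from h import *
st(); c=eyes.calibration('wrist'); print(np.round(-np.array(c['R']).T@c['t'],3),np.round(c['R'],2),c['K'][0][0])
snap('wrist','w1')
for n,z in dict(lever_knob=.1,lever_hinge=.1,strip_center=.055,clamp=0,heatsink_center=.015,ball_a_center=.021,plyblock_center=.014,profile_center=.015,bin=0).items():
    for d in eyes.place_of('wrist',n)[:2]:
        if d['conf']>.25: print(n,round(d['conf'],2),np.round(d['xy']),np.round(at('wrist',d['xy'],z,c),3)[:2])
```

```text
t 4.2833 pos [ 0.5562 -0.1354  0.3037] x [0.172 0.985 0.002] y [ 0.985 -0.172  0.   ] z [ 0.     0.002 -1.   ] op 0.09291791490699876 q [-0.33  0.04  1.37  0.    1.73 -0.16]
[ 0.567 -0.07   0.505] [[ 0.99 -0.17  0.  ]
 [-0.17 -0.96  0.24]
 [-0.04 -0.24 -0.97]] 325.19226210127806
lever_knob 0.94 [314. 118.] [ 0.607 -0.06 ]
lever_hinge 0.96 [311. 215.] [ 0.584 -0.181]
lever_hinge 0.57 [173.  29.] [0.45  0.094]
strip_center 0.85 [311. 169.] [ 0.595 -0.129]
clamp 0.97 [306. 164.] [ 0.592 -0.127]
clamp 0.48 [253. 309.] [ 0.459 -0.364]
heatsink_center 0.68 [210. 181.] [ 0.441 -0.124]
ball_a_center 0.63 [254.  52.] [0.544 0.057]
ball_a_center 0.48 [303. 165.] [ 0.587 -0.124]
plyblock_center 0.64 [335.  30.] [0.671 0.074]
profile_center 0.78 [173.  28.] [0.426 0.13 ]
profile_center 0.41 [309. 167.] [ 0.595 -0.13 ]
bin 0.65 [255. 310.] [ 0.463 -0.368]
```

View pics/w1.png

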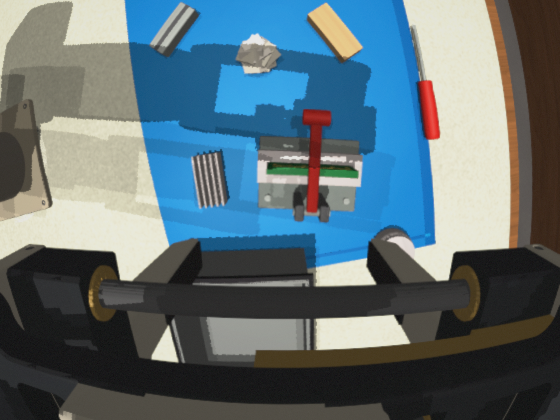

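The wrist view shows the clamp square to the tool, with the red knob at (316,117) and the hinge near (312,212). Now I'll pinch the knob.

{"name": "apply_moves", "arguments": {"steps": [0.92,0.41,0,0,0,0,100,0.92,0.41,0,0,0,0,100,0.92,0.41,0,0,0,0,100,0,0,0.9,0,0,0,100,0,0,0.9,0,0,0,100,0,0,0.9,0,0,0,100,0,0,0.9,0,0,0,100,0,0,0.9,0,0,0,100,0,0,0.9,0,0,0,100,0,0,0.9,0,0,0,100,0,0,0.9,0,0,0,100,0,0,0.2,0,0,0,100]}}

```text
t: 5.78
tool_pos: [0.6014, -0.0639, 0.0766]
orientation: [-2.405, -2.012, 0.008]
force: [-1.3, 0.6, -0.7]
opening: 0.0928
gripper_force: 0.0
```

{"name": "apply_moves", "arguments": {"steps": [0,0,0,0,0,0,100,0,0,0,0,0,0,0,0,0,0,0,0,0,0,0,0,0,0,0,0,0,0,0,0,0,0,0,0,0,0,0,0,0,0,0,0,0,0,0,0,0,0,0,0,0,0,0,0,0], "grip_force": 12}}

```text
t: 6.45
tool_pos: [0.6052, -0.0643, 0.0825]
orientation: [2.409, 2.016, 0.0]
force: [0.6, -0.0, -0.1]
opening: 0.0509
gripper_force: 0.0
```

Run:
```python
from h import *
st()
# arc increments (tool x = clamp y, tool z = down)
th=np.linspace(0,2.5,21); p=np.c_[.12*np.cos(th),-.12*np.sin(th)]
print(np.round(np.diff(p,axis=0)/.03,2).tolist())
```

```text
t 6.45 pos [ 0.6052 -0.0643  0.0825] x [ 0.176  0.984 -0.   ] y [ 0.984 -0.176  0.   ] z [ 0. -0. -1.] op 0.05094777298424442 q [-0.19  0.22  1.58  0.    1.34 -0.01]
[[-0.03, -0.5], [-0.09, -0.49], [-0.15, -0.48], [-0.21, -0.45], [-0.27, -0.42], [-0.32, -0.39], [-0.36, -0.34], [-0.4, -0.3], [-0.44, -0.24], [-0.46, -0.19], [-0.48, -0.13], [-0.5, -0.07], [-0.5, -0.0], [-0.5, 0.06], [-0.49, 0.12], [-0.47, 0.18], [-0.44, 0.24], [-0.41, 0.29], [-0.37, 0.34], [-0.32, 0.38]]
```

{"name": "apply_moves", "arguments": {"steps": [0.1,0,0,0,0,0,0,0,0,0,0,0,0,0,0,0,0,0,0,0,0,0,0,0,0,0,0,0,0,0,0,0,0,0,0,0,0,0,0,0,0,0]}}

```text
t: 6.95
tool_pos: [0.6055, -0.0613, 0.0821]
orientation: [-2.409, -2.017, 0.0]
force: [0.0, 0.7, 0.9]
opening: 0.0111
gripper_force: 0.0
```

{"name": "apply_moves", "arguments": {"steps": [-0.03,0,-0.5,0,0,0,0,-0.09,0,-0.49,0,0,0,0,-0.15,0,-0.48,0,0,0,0,-0.21,0,-0.45,0,0,0,0,-0.27,0,-0.42,0,0,0,0,-0.32,0,-0.39,0,0,0,0,-0.36,0,-0.34,0,0,0,0,-0.4,0,-0.3,0,0,0,0,0,0,0,0,0,0,0]}}

```text
t: 7.7
tool_pos: [0.5966, -0.1184, 0.1858]
orientation: [2.408, 2.012, 0.002]
force: [-0.0, -0.4, 0.3]
opening: 0.0001
gripper_force: 0.0
```

The fingers shut fully, so they missed the knob. Look again.

Run:
```python
from h import *
st(); c=eyes.calibration('wrist')
snap('wrist','w2')
for n,z in dict(lever_knob=.1,lever_hinge=.1,strip_center=.055,clamp=0).items():
    for d in eyes.place_of('wrist',n)[:2]:
        if d['conf']>.25: print(n,round(d['conf'],2),np.round(d['xy']),np.round(at('wrist',d['xy'],z,c),3)[:2])
print(proj('wrist',np.array([.607,-.06,.1]),c))
```

```text
t 7.7 pos [ 0.5966 -0.1184  0.1858] x [ 0.178  0.984 -0.001] y [ 0.984 -0.178  0.003] z [ 0.003 -0.002 -1.   ] op 0.00013584504871212737 q [-0.28  0.15  1.47 -0.    1.52 -0.1 ]
lever_knob 0.89 [284. 136.] [ 0.608 -0.058]
strip_center 0.8 [285. 204.] [ 0.597 -0.128]
[283.68045063 138.58924489]
```

View pics/w2.png

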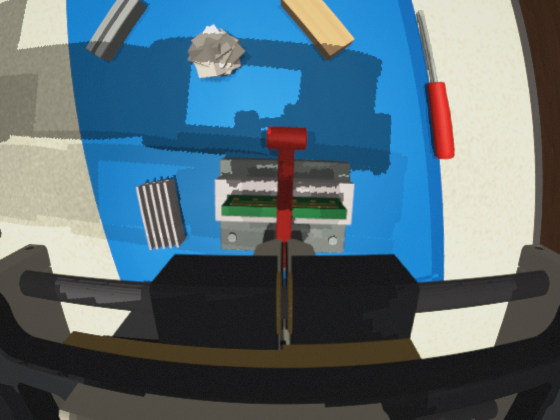

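Run:
```python
from h import *
s,R=st(); c=eyes.calibration('wrist'); p=np.array(s['tool_pos'])
for k in (0,.0188,.05): print(k,proj('wrist',p-R[:,2]*k,c))
c=eyes.calibration('scene')
print('scene',[np.round(proj('scene',p-R[:,2]*k,c)) for k in(0,.0188)],'knob',proj('scene',np.array([.607,-.06,.1]),c))
im=snap('scene','s2'); a=cv2.imread('pics/s2.png')[100:260,150:350]; cv2.imwrite('pics/s2c.png',cv2.resize(a,None,fx=4,fy=3.75,interpolation=cv2.INTER_CUBIC))
```

```text
t 7.95 pos [ 0.5954 -0.1148  0.1821] x [0.176 0.984 0.   ] y [ 0.984 -0.176 -0.002] z [-0.002  0.001 -1.   ] op 0.0006138798794344037 q [-0.28  0.15  1.47  0.    1.52 -0.1 ]
0 [284.14661864 234.46023106]
0.0188 [284.16735386 244.36789394]
0.05 [284.21119179 265.46161943]
scene [array([236., 163.]), array([236., 158.])] knob [244.88127624 195.76204381]
```

View pics/s2c.png

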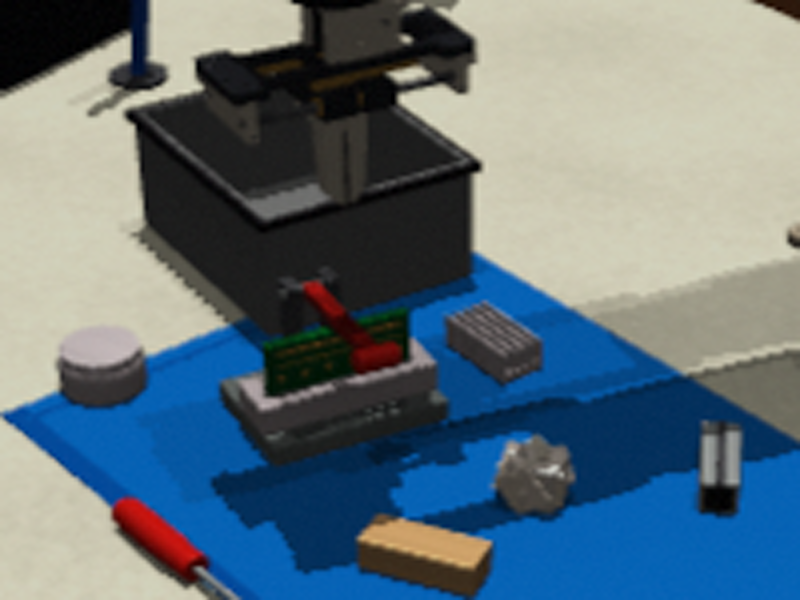

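Run:
```python
import cv2
a=cv2.imread('pics/w2.png')[220:360,220:350]; cv2.imwrite('pics/w2c.png',cv2.resize(a,None,fx=4,fy=4,interpolation=cv2.INTER_CUBIC))
```

```text
(no output)
```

View pics/w2c.png

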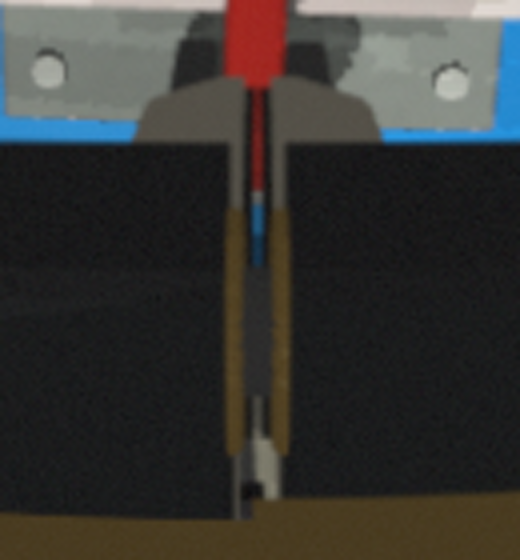

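Run:
```python
from h import *
def tri(a,b):
    (o1,d1),(o2,d2)=a,b; d1=d1/np.linalg.norm(d1);d2=d2/np.linalg.norm(d2)
    A=np.c_[d1,-d2]; k=np.linalg.lstsq(A,o2-o1,rcond=None)[0]; p,q=o1+k[0]*d1,o2+k[1]*d2; return np.round((p+q)/2,3),np.linalg.norm(p-q)
cw=eyes.calibration('wrist')
s,R=st()
for sy in(150,153,156):
  for wy in (240,248): print(sy,wy,tri(ray('scene',(236.5,sy)),ray('wrist',(284,wy),cw)))
# knob in both now
d=eyes.place_of('wrist','lever_knob')[0]; print(d)
e=eyes.place_of('scene','lever_knob')[0]; print(e)
print(tri(ray('wrist',d['xy'],cw),ray('scene',e['xy'])))
t=at('top',eyes.place_of('top','lever_knob')[0]['xy'],.1); print(t)
```

```text
t 8.0 pos [ 0.5954 -0.1147  0.1821] x [0.175 0.984 0.   ] y [ 0.984 -0.175 -0.002] z [-0.002  0.001 -1.   ] op 0.0006348344364903298 q [-0.28  0.15  1.47  0.    1.52 -0.1 ]
150 240 (array([ 0.599, -0.102,  0.233]), np.float64(0.003759658990694415))
150 248 (array([ 0.598, -0.106,  0.231]), np.float64(0.0015287054903470251))
153 240 (array([ 0.598, -0.106,  0.222]), np.float64(0.002216809283613969))
153 248 (array([ 0.596, -0.11 ,  0.219]), np.float64(0.0001903205191066204))
156 240 (array([ 0.597, -0.109,  0.21 ]), np.float64(0.0006548523307828322))
156 248 (array([ 0.595, -0.114,  0.207]), np.float64(0.0019313592221292864))
{'xy': [284.2, 136.1], 'conf': 0.89}
{'xy': [244.1, 196.9], 'conf': 0.72}
(array([ 0.609, -0.056,  0.099]), np.float64(0.006729778793147926))
[ 0.61264145 -0.05778236  0.1       ]
```

The cameras put the real fingertip about 30 mm above the reported TCP, so my first grasp passed above the knob. I'll open, go lower and try again.

{"name": "apply_moves", "arguments": {"steps": [0.65,0.03,0,0,0,0,75,0.65,0.03,0,0,0,0,75,0.65,0.03,0,0,0,0,75,0,0,0,0,0,0,75,0,0,0,0,0,0,75,0,0,0,0,0,0,75,0,0,0,0,0,0,75,0,0,0,0,0,0,75,0,0,0,0,0,0,75,0,0,0,0,0,0,75]}}

```text
t: 8.98
tool_pos: [0.6088, -0.0588, 0.1832]
orientation: [-2.41, -2.016, 0.0]
force: [0.7, -0.3, -1.3]
opening: 0.0627
gripper_force: 0.0
```

{"name": "apply_moves", "arguments": {"steps": [0,0,0.73,0,0,0,75,0,0,0.73,0,0,0,75,0,0,0.73,0,0,0,75,0,0,0.73,0,0,0,75,0,0,0.73,0,0,0,75,0,0,0.73,0,0,0,75,0,0,0,0,0,0,0,0,0,0,0,0,0,0,0,0,0,0,0,0,0,0,0,0,0,0,0,0,0,0,0,0,0,0,0,0,0,0,0,0,0,0]}}

```text
t: 9.98
tool_pos: [0.6099, -0.0584, 0.0535]
orientation: [2.407, 2.015, 0.002]
force: [1.0, -0.3, 0.5]
opening: 0.0343
gripper_force: 1.6
```

{"name": "apply_moves", "arguments": {"steps": [0,0,0,0,0,0,0,0,0,0,0,0,0,0,0,0,0,0,0,0,0,0,0,0,0,0,0,0]}}

```text
t: 10.32
tool_pos: [0.6098, -0.0584, 0.0526]
orientation: [2.408, 2.016, 0.002]
force: [3.6, 0.5, 1.4]
opening: 0.0343
gripper_force: 12.0
```

Gripped (34 mm wide). Swing the lever open.

{"name": "apply_moves", "arguments": {"steps": [-0.03,0,-0.5,0,0,0,0,-0.09,0,-0.49,0,0,0,0,-0.15,0,-0.48,0,0,0,0,-0.21,0,-0.45,0,0,0,0,-0.27,0,-0.42,0,0,0,0,-0.32,0,-0.39,0,0,0,0,-0.36,0,-0.34,0,0,0,0,-0.4,0,-0.3,0,0,0,0,0,0,0,0,0,0,0]}}

```text
t: 11.07
tool_pos: [0.5979, -0.1147, 0.1548]
orientation: [-2.41, -2.014, 0.003]
force: [-4.4, 3.6, 6.0]
opening: 0.0342
gripper_force: 12.0
```

{"name": "apply_moves", "arguments": {"steps": [-0.44,0,-0.24,0,0,0,0,-0.46,0,-0.19,0,0,0,0,-0.48,0,-0.13,0,0,0,0,-0.5,0,-0.07,0,0,0,0,-0.5,0,0,0,0,0,0,-0.5,0,0.06,0,0,0,0,-0.49,0,0.12,0,0,0,0,-0.47,0,0.18,0,0,0,0,-0.44,0,0.24,0,0,0,0,-0.41,0,0.29,0,0,0,0,-0.37,0,0.34,0,0,0,0,-0.32,0,0.38,0,0,0,0]}}

```text
t: 12.07
tool_pos: [0.5643, -0.2735, 0.1223]
orientation: [-2.405, -2.009, 0.014]
force: [-25.1, 0.4, 8.1]
opening: 0.0346
gripper_force: 12.0
```

Run:
```python
from h import *
s,R=st(); print(s['force'],s['gripper_force'])
```

```text
t 12.0667 pos [ 0.5643 -0.2735  0.1223] x [ 0.178  0.984 -0.002] y [ 0.984 -0.178 -0.012] z [-0.012  0.    -1.   ] op 0.034562386623818726 q [-0.53  0.25  1.47 -0.01  1.43 -0.35]
[-25.12432747   0.41101968   8.09025557] 11.993358135223389
```

{"name": "apply_moves", "arguments": {"steps": [0,0,0,0,0,0,75,0,0,0,0,0,0,75,0,0,0,0,0,0,75,0,0,0,0,0,0,75,0,0,0,0,0,0,75,0,0,0,0,0,0,75,0,0,-1,0,0,0,75,0,0,-1,0,0,0,75,0,0,-1,0,0,0,75,0,0,-1,0,0,0,75,0,0,0,0,0,0,75]}}

```text
t: 12.98
tool_pos: [0.5738, -0.2724, 0.2523]
orientation: [2.4, 2.01, 0.006]
force: [0.8, -0.3, 2.0]
opening: 0.0702
gripper_force: 0.0
```

Run:
```python
from h import *
st(); c=eyes.calibration('wrist')
snap('wrist','w3')
for n,z in dict(lever_knob=.172,lever_hinge=.1,strip_center=.055,clamp=0,heatsink_center=.015).items():
  for cam in ['wrist','top']:
    cc=c if cam=='wrist' else None
    if cam=='top' and n=='lever_knob': snap('top','t3')
    for d in eyes.place_of(cam,n)[:2]:
        if d['conf']>.25: print(n,cam,round(d['conf'],2),np.round(d['xy']),np.round(at(cam,d['xy'],z,cc),3)[:2])
```

```text
t 12.9833 pos [ 0.5738 -0.2724  0.2523] x [ 0.175  0.985 -0.004] y [ 0.984 -0.175  0.011] z [ 0.01  -0.006 -1.   ] op 0.07019633149027572 q [-0.52  0.2   1.29 -0.    1.64 -0.35]
lever_knob wrist 0.87 [274. 198.] [ 0.567 -0.265]
lever_knob top 0.8 [395. 230.] [ 0.569 -0.262]
lever_knob top 0.5 [415. 268.] [ 0.466 -0.312]
lever_hinge wrist 0.78 [272. 106.] [ 0.579 -0.18 ]
lever_hinge top 0.73 [359. 224.] [ 0.59 -0.18]
strip_center wrist 0.59 [277.  66.] [ 0.593 -0.127]
strip_center top 0.82 [339. 222.] [ 0.596 -0.131]
clamp wrist 0.92 [279.  76.] [ 0.595 -0.132]
clamp top 0.9 [336. 225.] [ 0.589 -0.13 ]
clamp top 0.52 [416. 267.] [ 0.458 -0.372]
heatsink_center wrist 0.63 [167.  91.] [ 0.439 -0.121]
heatsink_center top 0.65 [337. 272.] [ 0.447 -0.126]
```

View pics/w3.png

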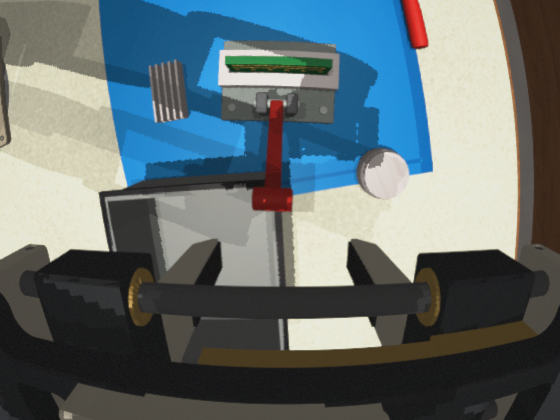

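The lever is open to about 2.4 rad: knob at (274,198), hinge at (275,105). The gripper body would come close to it there, so I'll nudge it on to about 2.6 first.

{"name": "apply_moves", "arguments": {"steps": [0.23,-0.24,0.5,0,0,0,75,0,0,0.9,0,0,0,75,0,0,0.9,0,0,0,75,0,0,0.9,0,0,0,75,0,0,0.9,0,0,0,75,0,0,0,0,0,0,0,0,0,0,0,0,0,0,0,0,0,0,0,0,0,0,0,0,0,0,0,0,0,0,0,0,0,0,0,0,0,0,0,0,0,0,0,0,0,0,0,0,0]}}

```text
t: 14.58
tool_pos: [0.5659, -0.2638, 0.1223]
orientation: [2.407, 2.015, 0.001]
force: [0.5, -1.4, 4.0]
opening: 0.0341
gripper_force: 12.0
```

{"name": "apply_moves", "arguments": {"steps": [-0.15,0,0.15,0,0,0,0,-0.15,0,0.2,0,0,0,0,-0.15,0,0.2,0,0,0,0,-0.13,0,0.2,0,0,0,0,0,0,0,0,0,0,0]}}

```text
t: 15.0
tool_pos: [0.562, -0.2811, 0.0971]
orientation: [2.409, 2.016, 0.001]
force: [2.2, -1.9, 1.4]
opening: 0.0347
gripper_force: 1.2
```

{"name": "apply_moves", "arguments": {"steps": [0,0,0,0,0,0,75,0,0,0,0,0,0,75,0,0,0,0,0,0,75,0,0,0,0,0,0,75,0,0,0,0,0,0,75,0,0,0,0,0,0,75,0,0,-1,0,0,0,75,0,0,-1,0,0,0,75,0,0,-1,0,0,0,75,0,0,-1,0,0,0,75,0,0,-1,0,0,0,75,0,0,0,0,0,0,75]}}

```text
t: 16.0
tool_pos: [0.5646, -0.2817, 0.2565]
orientation: [2.4, 2.01, 0.006]
force: [0.2, -0.4, 1.8]
opening: 0.0697
gripper_force: 0.0
```

{"name": "apply_moves", "arguments": {"steps": [0,0,0,0,0,1,45,0,0,0,0,0,1,45,0,0,0,0,0,1,45,0,0,0,0,0,1,45,0,0,0,0,0,1,45,0,0,0,0,0,1,45,0,0,0,0,0,1,45,0,0,0,0,0,1,45,0,0,0,0,0,1,45,0,0,0,0,0,1,45,0,0,0,0,0,1,45,0,0,0,0,0,1,45]}}

```text
t: 17.0
tool_pos: [0.5619, -0.2801, 0.2478]
orientation: [-3.135, -0.208, 0.0]
force: [-0.0, 0.7, 0.5]
opening: 0.0416
gripper_force: 0.0
```

{"name": "apply_moves", "arguments": {"steps": [0,0,0,0,0,1,45,0,0,0,0,0,1,45,0,0,0,0,0,1,45,0,-0.9,0,0,0,0,45,0,-0.9,0,0,0,0,45,0,-0.9,0,0,0,0,45,0,-0.9,0,0,0,0,45,0,-0.9,0,0,0,0,45,0,-0.7,0,0,0,0,45,0,0,0,0,0,0,45]}}

```text
t: 17.83
tool_pos: [0.59, -0.1226, 0.2481]
orientation: [-3.128, 0.271, -0.001]
force: [0.0, -0.0, -0.1]
opening: 0.0418
gripper_force: 0.0
```

Run:
```python
from h import *
s,R=st(); c=eyes.calibration('wrist')
snap('wrist','w4')
for n,z in dict(lever_knob=.165,lever_hinge=.1,strip_center=.055,clamp=0,heatsink_center=.015).items():
    for d in eyes.place_of('wrist',n)[:2]:
        p=at('wrist',d['xy'],z,c); print(n,round(d['conf'],2),np.round(d['xy']),np.round(p,3)[:2],'tool units',np.round(R.T@(p-s['tool_pos'])/.03,2))
```

```text
t 17.8333 pos [ 0.59   -0.1226  0.2481] x [ 0.985 -0.172  0.   ] y [-0.172 -0.985 -0.001] z [ 0.001  0.001 -1.   ] op 0.04182471059513928 q [-0.29  0.12  1.38  0.    1.64  1.45]
lever_knob 0.89 [444. 204.] [ 0.565 -0.277] tool units [0.06 5.21 2.76]
lever_hinge 0.84 [334. 190.] [ 0.583 -0.178] tool units [0.07 1.86 4.93]
strip_center 0.79 [287. 179.] [ 0.597 -0.128] tool units [0.25 0.14 6.44]
clamp 0.94 [285. 175.] [ 0.594 -0.125] tool units [0.14 0.07 8.27]
heatsink_center 0.88 [304. 279.] [ 0.44  -0.126] tool units [-4.92  0.97  7.77]
```

View pics/w4.png

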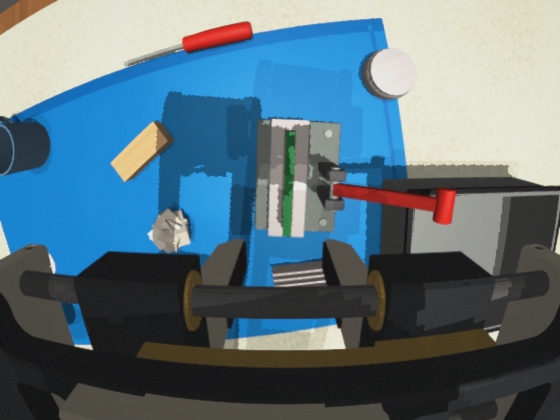

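The strip is centred at (288,180), aligned with the fingers. Descend and grip.

{"name": "apply_moves", "arguments": {"steps": [0.25,0.15,0.5,0,0,0,45,0,0,0.9,0,0,0,45,0,0,0.9,0,0,0,45,0,0,0.9,0,0,0,45,0,0,0.9,0,0,0,45,0,0,0.9,0,0,0,45,0,0,0.7,0,0,0,45,0,0,0.6,0,0,0,45,0,0,0.4,0,0,0,45,0,0,0.4,0,0,0,45,0,0,0,0,0,0,45]}}

```text
t: 19.05
tool_pos: [0.5932, -0.1324, 0.031]
orientation: [-3.128, 0.279, 0.009]
force: [-1.1, 0.7, -2.0]
opening: 0.0418
gripper_force: 1.1
```

{"name": "apply_moves", "arguments": {"steps": [0,0,0,0,0,0,0,0,0,0,0,0,0,0,0,0,0,0,0,0,0,0,0,0,0,0,0,0,0,0,0,0,0,0,0,0,0,0,0,0,0,0,0,0,0,0,0,0,0,0,0,0,0,0,0,0], "grip_force": 35}}

```text
t: 19.72
tool_pos: [0.5971, -0.1317, 0.0358]
orientation: [-3.128, 0.277, -0.003]
force: [2.9, 4.9, 0.4]
opening: 0.0099
gripper_force: 34.6
```

{"name": "apply_moves", "arguments": {"steps": [0,0,-0.4,0,0,0,0,0,0,-0.7,0,0,0,0,0,0,-0.9,0,0,0,0,0,0,-0.9,0,0,0,0,0,0,-0.9,0,0,0,0,0,0,-0.9,0,0,0,0,0,0,-0.9,0,0,0,0,0,0,-0.9,0,0,0,0,0,0,-0.5,0,0,0,0,0,0,0,0,0,0,0]}}

```text
t: 20.55
tool_pos: [0.5979, -0.1335, 0.2508]
orientation: [3.127, -0.277, 0.012]
force: [0.9, -0.4, -0.9]
opening: 0.0097
gripper_force: 34.8
```

{"name": "apply_moves", "arguments": {"steps": [-0.3,0.8,0,0,0,0,0,-0.3,0.8,0,0,0,0,0,-0.3,0.8,0,0,0,0,0,-0.3,0.8,0,0,0,0,0,-0.3,0.8,0,0,0,0,0,-0.3,0.8,0,0,0,0,0,-0.3,0.8,0,0,0,0,0,-0.3,0.8,0,0,0,0,0,-0.3,0.8,0,0,0,0,0,-0.3,0.8,0,0,0,0,0,-0.3,0.7,0,0,0,0,0,0,0,0,0,0,0,0]}}

```text
t: 21.55
tool_pos: [0.4493, -0.375, 0.2432]
orientation: [3.128, -0.283, -0.005]
force: [-0.2, 0.7, -0.6]
opening: 0.0094
gripper_force: 34.8
```

Run:
```python
from h import *
s,R=st(); print(s['gripper_force']); snap('scene','s5')
for d in eyes.place_of('scene','bin')[:1]: print(np.round(at('scene',d['xy'],0),3))
c=eyes.calibration('wrist');snap('wrist','w5')
for d in eyes.place_of('wrist','bin')[:2]: print(d['conf'],np.round(at('wrist',d['xy'],0,c),3))
```

```text
t 21.55 pos [ 0.4493 -0.375   0.2432] x [ 0.984 -0.18  -0.003] y [-0.18  -0.984  0.001] z [-0.003 -0.    -1.   ] op 0.00938635174330155 q [-0.78  0.08  1.44 -0.    1.63  0.97]
34.846816062927246
[ 0.45  -0.374  0.   ]
0.6 [ 0.458 -0.371  0.   ]
0.43 [0.426 0.149 0.   ]
```

View pics/w5.png

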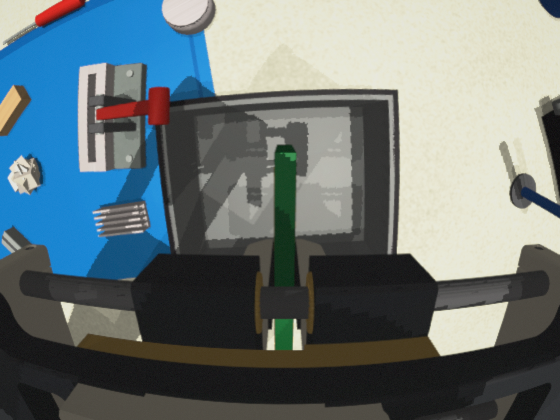

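The board is held over the bin and the slot is empty. Lower and release.

{"name": "apply_moves", "arguments": {"steps": [0,0,0.8,0,0,0,0,0,0,0.8,0,0,0,0,0,0,0.8,0,0,0,0,0,0,0.8,0,0,0,0,0,0,0.8,0,0,0,0,0,0,0.8,0,0,0,0,0,0,0.8,0,0,0,0,0,0,0.5,0,0,0,0,0,0,0,0,0,0,0,0,0,0,0,0,0,45,0,0,0,0,0,0,45,0,0,0,0,0,0,45]}}

```text
t: 22.75
tool_pos: [0.454, -0.3727, 0.0643]
orientation: [3.127, -0.276, 0.004]
force: [-0.8, -0.4, 0.2]
opening: 0.0247
gripper_force: 0.0
```

{"name": "apply_moves", "arguments": {"steps": [0,0,0,0,0,0,45,0,0,0,0,0,0,45,0,0,0,0,0,0,45,0,0,-0.9,0,0,0,70,0,0,-0.9,0,0,0,70,0,0,-0.9,0,0,0,70,0,0,-0.9,0,0,0,70,0,0,-0.9,0,0,0,70,0,0,-0.9,0,0,0,70,0,0,-0.9,0,0,0,70,0,0,-0.8,0,0,0,70,0,0,0,0,0,0,70]}}

```text
t: 23.75
tool_pos: [0.4543, -0.3737, 0.2821]
orientation: [3.123, -0.277, 0.012]
force: [-0.0, 0.2, 0.9]
opening: 0.065
gripper_force: 0.0
```

Run:
```python
from h import *
s,R=st()
for cam in ['wrist','top']:
    c=eyes.calibration(cam); im=snap(cam,cam+'6')
    for n,z in dict(strip_center=.02,heatsink_center=.015,ball_a_center=.021,profile_center=.015,plyblock_center=.014,trunking_center=.015).items():
      for d in eyes.place_of(cam,n)[:1]:
        print(cam,n,round(d['conf'],2),np.round(d['xy']),np.round(at(cam,d['xy'],z,c),3)[:2])
```

```text
t 23.75 pos [ 0.4543 -0.3737  0.2821] x [ 0.984 -0.176  0.008] y [-0.176 -0.984  0.005] z [ 0.007 -0.007 -1.   ] op 0.06496947034651356 q [-0.78  0.07  1.38  0.    1.69  0.97]
wrist strip_center 0.67 [309. 178.] [ 0.448 -0.411]
wrist heatsink_center 0.78 [129. 218.] [ 0.438 -0.118]
wrist ball_a_center 0.73 [ 34. 173.] [0.553 0.059]
wrist profile_center 0.75 [ 31. 241.] [0.432 0.126]
wrist plyblock_center 0.65 [ 27. 124.] [0.645 0.061]
top strip_center 0.67 [432. 273.] [ 0.439 -0.414]
top heatsink_center 0.73 [334. 271.] [ 0.45  -0.119]
top ball_a_center 0.59 [278. 239.] [0.551 0.05 ]
top profile_center 0.68 [253. 280.] [0.429 0.128]
top plyblock_center 0.73 [274. 208.] [0.645 0.061]
top trunking_center 0.5 [258. 279.] [0.431 0.113]
```

View pics/wrist6.png

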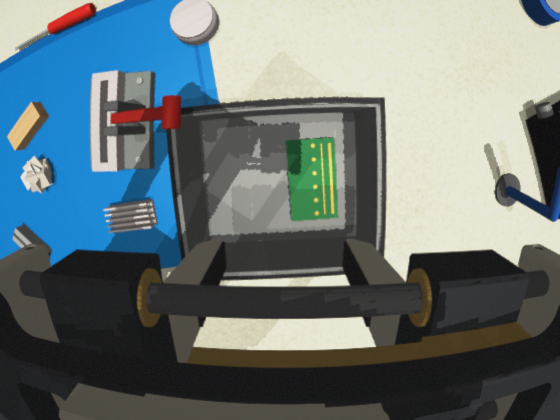

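The board lies flat in the bin at (313,180). Next, the yaws of the scraps from the top view.

```bash
cat > yaw.py <<'E'
from h import *
def yaws(f,pts,cam='top',r=26):
    im=cv2.imread(f'pics/{f}.png'); hsv=cv2.cvtColor(im,cv2.COLOR_BGR2HSV)
    m=(~((hsv[...,0]>95)&(hsv[...,0]<125)&(hsv[...,1]>110))).astype(np.uint8)
    for n,(xy,z) in pts.items():
        x,y=map(int,xy); w=np.zeros_like(m); cv2.circle(w,(x,y),r,1,-1)
        k,l,s,c=cv2.connectedComponentsWithStats(m*w)
        j=l[y,x] or 1+np.argmax(s[1:,4])
        box=cv2.minAreaRect(np.argwhere(l==j)[:,::-1].astype(np.float32))
        P=np.array([at(cam,q,z) for q in cv2.boxPoints(box)])[:,:2]; e=[P[1]-P[0],P[2]-P[1]]; e=max(e,key=np.linalg.norm)
        print(n,'ctr',np.round(P.mean(0),3),'size px',np.round(box[1],1),'long yaw deg',round(np.degrees(np.arctan2(e[1],e[0])))%180,'len',round(np.linalg.norm(e),3))
E
python3 - <<'E'
from yaw import *
for f in ['top0','top6']:
  yaws(f,dict(heat=((334,272),.03),ply=((272,202) if f=='top0' else (273,207),.028),ball=((278,239),.04),prof=((254,279),.03)))
E
```

```text
heat ctr [ 0.445 -0.119] size px [15. 27.] long yaw deg 89 len 0.081
ply ctr [0.669 0.07 ] size px [13.6 31. ] long yaw deg 117 len 0.094
ball ctr [0.549 0.051] size px [20.1 20.1] long yaw deg 116 len 0.06
prof ctr [0.43  0.126] size px [29.7 10.6] long yaw deg 44 len 0.088
heat ctr [ 0.445 -0.119] size px [15. 27.] long yaw deg 89 len 0.081
ply ctr [0.642 0.061] size px [13.6 31. ] long yaw deg 117 len 0.094
ball ctr [0.549 0.051] size px [20.1 20.1] long yaw deg 116 len 0.06
prof ctr [0.43  0.126] size px [29.7 10.6] long yaw deg 44 len 0.088
```

The ply block was knocked to (0.642, 0.061), as warned. Heatsink next.

{"name": "apply_moves", "arguments": {"steps": [0,0,0,0,0,-1,65,0,0,0,0,0,-1,65,0,0,0,0,0,-1,65,0,0,0,0,0,-1,65,0,0,0,0,0,-1,65,0,0,0,0,0,-1,65,0,0,0,0,0,-1,65,0,0,0,0,0,-1,65,0,0,0,0,0,-1,65,0,0,0,0,0,-1,65,0,0,0,0,0,-1,65,0,0,0,0,0,-1,65]}}

```text
t: 25.45
tool_pos: [0.4526, -0.3719, 0.2751]
orientation: [2.69, 1.622, 0.0]
force: [0.1, -0.2, 0.9]
opening: 0.0605
gripper_force: 0.0
```

{"name": "apply_moves", "arguments": {"steps": [0,0,0,0,0,-1,65,0,0,0,0,0,-1,65,0,0,0,0,0,-1,65,0,0,0,0,0,-1,65,0,0,0,0,0,-0.7,65,0.9,0,0,0,0,0,65,0.9,0,0,0,0,0,65,0.9,0,0,0,0,0,65,0.9,0,0,0,0,0,65,0.9,0,0,0,0,0,65,0.9,0,0,0,0,0,65,0.9,0,0,0,0,0,65]}}

```text
t: 26.45
tool_pos: [0.4522, -0.1817, 0.2752]
orientation: [2.22, 2.222, 0.0]
force: [0.3, -0.8, -0.1]
opening: 0.0602
gripper_force: 0.0
```

{"name": "apply_moves", "arguments": {"steps": [0.9,-0.15,0,0,0,0,65,0.9,-0.15,0,0,0,0,65,0.3,0,0.8,0,0,0,65,0,0,0.9,0,0,0,65,0,0,0.9,0,0,0,65,0,0,0.9,0,0,0,65,0,0,0.9,0,0,0,65,0,0,0.9,0,0,0,65,0,0,0,0,0,0,65]}}

```text
t: 27.2
tool_pos: [0.4395, -0.1184, 0.1104]
orientation: [-2.214, -2.217, 0.005]
force: [-0.9, 1.0, -0.4]
opening: 0.0603
gripper_force: 0.0
```

Run:
```python
from h import *
s,R=st(); print(s['force'])
c=eyes.calibration('wrist'); snap('wrist','w7')
p0=np.array(s['tool_pos'])
for d in eyes.place_of('wrist','heatsink_center')[:1]:
    p=at('wrist',d['xy'],.015,c); print(d['conf'],np.round(p,3),'units',np.round(R.T@(p-p0)/.03,2))
snap('scene','s7'); a=cv2.imread('pics/s7.png')[100:220,200:360]; cv2.imwrite('pics/s7c.png',cv2.resize(a,None,fx=5,fy=5,interpolation=cv2.INTER_CUBIC))
for dz in (0,.03): print(dz,[np.round((proj('scene',p0+R[:,1]*sg*s['opening']/2+[0,0,dz])-[200,100])*5) for sg in(-1,1)])
```

```text
t 27.2 pos [ 0.4395 -0.1184  0.1104] x [-0.001  1.     0.003] y [ 1.     0.001 -0.008] z [-0.008  0.003 -1.   ] op 0.06033365187283344 q [-0.38 -0.21  1.96 -0.    1.41 -0.38]
[-0.87013379  1.02757191 -0.39232847]
0.67 [ 0.44  -0.123  0.015] units [-0.18  0.04  3.18]
0 [array([411., 317.]), array([339., 349.])]
0.03 [array([412., 277.]), array([339., 308.])]
```

View pics/s7c.png

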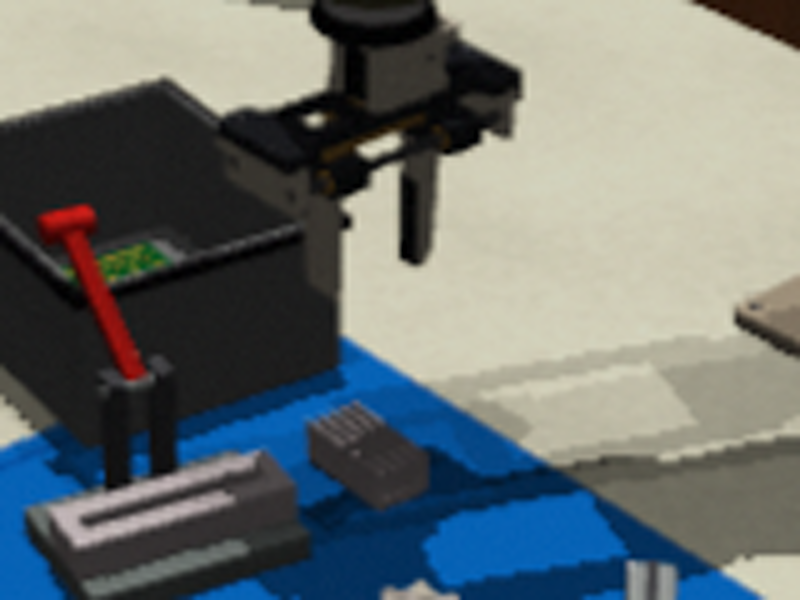

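The scene crop shows the fingertips about 38 mm above the reported TCP, with tips at (405,260) and (340,298). Descend with that allowance.

{"name": "apply_moves", "arguments": {"steps": [-0.1,0.05,0.8,0,0,0,65,0,0,0.8,0,0,0,65,0,0,0.8,0,0,0,65,0,0,0.6,0,0,0,65,0,0,0.5,0,0,0,65,0,0,0.5,0,0,0,65,0,0,0.3,0,0,0,65,0,0,0,0,0,0,65,0,0,0,0,0,0,65]}}

```text
t: 28.1
tool_pos: [0.4458, -0.1233, -0.0116]
orientation: [2.219, 2.222, 0.001]
force: [0.3, -0.1, 0.5]
opening: 0.0606
gripper_force: 0.0
```

{"name": "apply_moves", "arguments": {"steps": [0,0,0.15,0,0,0,65,0,0,0.15,0,0,0,65,0,0,0.15,0,0,0,65,0,0,0.1,0,0,0,65,0,0,0,0,0,0,65,0,0,0,0,0,0,65]}}

```text
t: 28.6
tool_pos: [0.4445, -0.1228, -0.0297]
orientation: [-2.22, -2.222, 0.0]
force: [0.2, -0.1, -0.4]
opening: 0.0601
gripper_force: 0.0
```

{"name": "apply_moves", "arguments": {"steps": [0,0,0,0,0,0,0,0,0,0,0,0,0,0,0,0,0,0,0,0,0,0,0,0,0,0,0,0,0,0,0,0,0,0,0,0,0,0,0,0,0,0], "grip_force": 35}}

```text
t: 29.1
tool_pos: [0.4448, -0.123, -0.0293]
orientation: [2.22, 2.223, -0.0]
force: [-1.2, 0.2, 1.8]
opening: 0.04
gripper_force: 34.7
```

{"name": "apply_moves", "arguments": {"steps": [0,0,-0.5,0,0,0,0,0,0,-0.9,0,0,0,0,0,0,-0.9,0,0,0,0,0,0,-0.9,0,0,0,0,0,0,-0.9,0,0,0,0,0,0,-0.9,0,0,0,0,0,0,-0.9,0,0,0,0,0,0,-0.9,0,0,0,0,0,0,0,0,0,0,0]}}

```text
t: 29.85
tool_pos: [0.4478, -0.124, 0.1806]
orientation: [2.214, 2.217, 0.006]
force: [1.4, 0.3, -0.5]
opening: 0.0401
gripper_force: 34.7
```

{"name": "apply_moves", "arguments": {"steps": [-0.9,0,0,0,0,0,0,-0.9,0,0,0,0,0,0,-0.9,0,0,0,0,0,0,-0.9,0,0,0,0,0,0,-0.9,0,0,0,0,0,0,-0.9,0,0,0,0,0,0,-0.9,0,0,0,0,0,0,-0.9,0,0,0,0,0,0,-0.9,0.2,0,0,0,0,0,0,0,0.9,0,0,0,0,0,0,0.9,0,0,0,0,0,0,0.9,0,0,0,0]}}

```text
t: 30.85
tool_pos: [0.4508, -0.3664, 0.0916]
orientation: [-2.221, -2.221, -0.0]
force: [1.3, -0.2, -1.7]
opening: 0.0399
gripper_force: 34.7
```

{"name": "apply_moves", "arguments": {"steps": [0,0,0.9,0,0,0,0,0,0,0.6,0,0,0,0,0,0,0,0,0,0,0,0,0,0,0,0,0,65,0,0,0,0,0,0,65,0,0,0,0,0,0,65,0,0,0,0,0,0,65,0,0,-0.9,0,0,0,75,0,0,-0.9,0,0,0,75,0,0,-0.9,0,0,0,75,0,0,-0.9,0,0,0,75,0,0,-0.9,0,0,0,75]}}

```text
t: 31.85
tool_pos: [0.4515, -0.3662, 0.1865]
orientation: [2.218, 2.221, 0.0]
force: [-0.2, -0.1, 0.4]
opening: 0.0699
gripper_force: 0.0
```

{"name": "apply_moves", "arguments": {"steps": [0,0,-0.9,0,0,0,65,0,0,-0.9,0,0,0,65,0.89,0.4,0,0,0,0,65,0.89,0.4,0,0,0,0,65,0.89,0.4,0,0,0,0,65,0.89,0.4,0,0,0,0,65,0.89,0.4,0,0,0,0,65,0.89,0.4,0,0,0,0,65,0.89,0.4,0,0,0,0,65,0.89,0.4,0,0,0,0,65,0.89,0.4,0,0,0,0,65,0.89,0.4,0,0,0,0,65]}}

```text
t: 32.85
tool_pos: [0.5717, -0.0974, 0.2393]
orientation: [2.218, 2.221, 0.002]
force: [0.5, -0.9, -0.5]
opening: 0.0602
gripper_force: 0.0
```

{"name": "apply_moves", "arguments": {"steps": [0.89,0.4,0,0,0,0,65,0.89,0.4,0,0,0,0,65,0.89,0.4,0,0,0,0,65,0.89,0.4,0,0,0,0,65,0.89,0.4,0,0,0,0,65,0.89,0.4,0,0,0,0,65,0,0,0.9,0,0,-0.9,65,0,0,0.9,0,0,-0.9,65,0,0,0,0,0,-0.9,65,0,0,0,0,0,-0.9,65,0,0,0,0,0,-0.9,65,0,0,0,0,0,0,65]}}

```text
t: 33.85
tool_pos: [0.643, 0.0616, 0.1848]
orientation: [1.633, 2.682, 0.002]
force: [-1.1, 0.3, 0.1]
opening: 0.0607
gripper_force: 0.0
```

Run:
```python
from yaw import *
s,R=st(); c=eyes.calibration('wrist'); snap('wrist','w8')
p0=np.array(s['tool_pos'])
d=eyes.place_of('wrist','plyblock_center')[0]; p=at('wrist',d['xy'],.014,c); print(d['conf'],np.round(d['xy']),np.round(p,3),'units',np.round(R.T@(p-p0)/.03,2))
yaws('w8',dict(ply=(d['xy'],.028)),'wrist',r=70)
```

```text
t 33.85 pos [0.643  0.0616 0.1848] x [-0.459  0.888 -0.001] y [0.888 0.459 0.002] z [ 0.002  0.    -1.   ] op 0.060653197146222186 q [ 0.02  0.25  1.35 -0.    1.54 -0.46]
0.82 [281. 187.] [0.64  0.061 0.014] units [ 0.04 -0.12  5.69]
ply ctr [0.641 0.062] size px [79. 33.] long yaw deg 117 len 0.09
```

{"name": "apply_moves", "arguments": {"steps": [0,-0.08,0.9,0,0,0,65,0,0,0.9,0,0,0,65,0,0,0.9,0,0,0,65,0,0,0.9,0,0,0,65,0,0,0.9,0,0,0,65,0,0,0.9,0,0,0,65,0,0,0.7,0,0,0,65,0,0,0.5,0,0,0,65,0,0,0.3,0,0,0,65,0,0,0.2,0,0,0,65,0,0,0,0,0,0,65]}}

```text
t: 34.87
tool_pos: [0.6402, 0.0604, -0.03]
orientation: [-1.641, -2.678, 0.001]
force: [-0.2, 0.7, -1.4]
opening: 0.0601
gripper_force: 0.0
```

{"name": "apply_moves", "arguments": {"steps": [0,0,0,0,0,0,0,0,0,0,0,0,0,0,0,0,0,0,0,0,0,0,0,0,0,0,0,0,0,0,0,0,0,0,0,0,0,0,0,0,0,0]}}

```text
t: 35.37
tool_pos: [0.6413, 0.0605, -0.0284]
orientation: [1.639, 2.678, 0.001]
force: [-0.9, 0.1, 4.3]
opening: 0.0358
gripper_force: 35.0
```

{"name": "apply_moves", "arguments": {"steps": [0,0,-0.5,0,0,0,0,0,0,-0.9,0,0,0,0,0,0,-0.9,0,0,0,0,0,0,-0.9,0,0,0,0,0,0,-0.9,0,0,0,0,0,0,-0.9,0,0,0,0,0,0,-0.9,0,0,0,0,0,0,-0.9,0,0,0,0,0,0,-0.9,0,0,0,0,0,0,-0.9,0,0,0,0,0,0,0,0,0,0,0]}}

```text
t: 36.28
tool_pos: [0.6431, 0.0605, 0.237]
orientation: [1.635, 2.672, 0.009]
force: [1.5, 0.4, 1.6]
opening: 0.0357
gripper_force: 35.0
```

{"name": "apply_moves", "arguments": {"steps": [-0.67,-0.81,0,0,0,0,0,-0.67,-0.81,0,0,0,0,0,-0.67,-0.81,0,0,0,0,0,-0.67,-0.81,0,0,0,0,0,-0.67,-0.81,0,0,0,0,0,-0.67,-0.81,0,0,0,0,0,-0.67,-0.81,0,0,0,0,0,-0.67,-0.81,0,0,0,0,0,-0.67,-0.81,0,0,0,0,0,-0.67,-0.81,0,0,0,0,0,-0.67,-0.81,0,0,0,0,0,-0.67,-0.81,0,0,0,0,0]}}

```text
t: 37.28
tool_pos: [0.4892, -0.288, 0.2284]
orientation: [-1.64, -2.679, -0.0]
force: [0.4, -0.3, -0.9]
opening: 0.0359
gripper_force: 35.0
```

{"name": "apply_moves", "arguments": {"steps": [-0.67,-0.81,0,0,0,0,0,-0.67,-0.81,0,0,0,0,0,-0.67,-0.81,0,0,0,0,0,0,0,0.9,0,0,0,0,0,0,0.9,0,0,0,0,0,0,0.9,0,0,0,0,0,0,0.9,0,0,0,0,0,0,0.9,0,0,0,0,0,0,0.9,0,0,0,0,0,0,0.5,0,0,0,0,0,0,0,0,0,0,0]}}

```text
t: 38.2
tool_pos: [0.45, -0.371, 0.0465]
orientation: [-1.636, -2.673, -0.003]
force: [-0.8, -0.2, -0.3]
opening: 0.0357
gripper_force: 35.0
```

{"name": "apply_moves", "arguments": {"steps": [0,0,0,0,0,0,65,0,0,0,0,0,0,65,0,0,0,0,0,0,65,0,0,0,0,0,0,65,0,0,-0.9,0,0,0,75,0,0,-0.9,0,0,0,75,0,0,-0.9,0,0,0,75,0,0,-0.9,0,0,0,75,0,0,-0.9,0,0,0,75,0,0,-0.9,0,0,0,75,0,0,-0.9,0,0,0,75,0,0,0,0,0,0,75]}}

```text
t: 39.2
tool_pos: [0.4554, -0.3762, 0.2492]
orientation: [1.634, 2.67, -0.004]
force: [0.1, -0.3, 1.3]
opening: 0.0698
gripper_force: 0.0
```

Run:
```python
from yaw import *
st(); snap('top','t9')
P={}
for n,z in dict(ball_a_center=.021,profile_center=.015,plyblock_center=.05,heatsink_center=.03).items():
  for d in eyes.place_of('top',n)[:1]: print(n,round(d['conf'],2),np.round(d['xy']),np.round(at('top',d['xy'],z),3)); P[n]=(d['xy'],.03)
yaws('t9',{k:P[k] for k in P if k[:2] in('ba','pr')})
```

```text
t 39.2 pos [ 0.4554 -0.3762  0.2492] x [-0.455  0.89  -0.011] y [0.89  0.455 0.004] z [ 0.008 -0.008 -1.   ] op 0.06976611902107685 q [-0.78  0.07  1.43 -0.    1.62 -1.25]
ball_a_center 0.76 [277. 239.] [0.551 0.054 0.021]
profile_center 0.84 [252. 279.] [0.431 0.13  0.015]
plyblock_center 0.91 [422. 269.] [ 0.454 -0.372  0.05 ]
heatsink_center 0.55 [412. 268.] [ 0.456 -0.351  0.03 ]
ball_a_center ctr [0.549 0.051] size px [20.1 20.1] long yaw deg 116 len 0.06
profile_center ctr [0.43  0.126] size px [29.7 10.6] long yaw deg 44 len 0.088
```

{"name": "apply_moves", "arguments": {"steps": [0.81,0.66,0,0,0,0,75,0.81,0.66,0,0,0,0,75,0.81,0.66,0,0,0,0,75,0.81,0.66,0,0,0,0,75,0.81,0.66,0,0,0,0,75,0.81,0.66,0,0,0,0,75,0.81,0.66,0,0,0,0,75,0.81,0.66,0,0,0,0,75,0.81,0.66,0,0,0,0,75,0.81,0.66,0,0,0,0,75,0.81,0.66,0,0,0,0,75,0.81,0.66,0,0,0,0,75]}}

```text
t: 40.45
tool_pos: [0.5312, -0.0045, 0.239]
orientation: [-1.639, -2.678, 0.002]
force: [0.2, 0.8, 0.4]
opening: 0.0699
gripper_force: 0.0
```

{"name": "apply_moves", "arguments": {"steps": [0.81,0.66,0,0,0,0,75,0.81,0.66,0,0,0,0,75,0,0,0.8,0,0,0,75,0,0,0.8,0,0,0,75,0,0,0,0,0,0,75]}}

```text
t: 40.87
tool_pos: [0.5413, 0.0559, 0.1857]
orientation: [-1.633, -2.674, 0.009]
force: [-0.9, 0.8, -1.8]
opening: 0.0699
gripper_force: 0.0
```

Run:
```python
from yaw import *
s,R=st(); c=eyes.calibration('wrist'); snap('wrist','w9')
p0=np.array(s['tool_pos'])
d=eyes.place_of('wrist','ball_a_center')[0]; p=at('wrist',d['xy'],.021,c); print(d['conf'],np.round(d['xy']),np.round(p,3),'units',np.round(R.T@(p-p0)/.03,2))
yaws('w9',dict(ball=(d['xy'],.03)),'wrist',r=70)
a=cv2.imread('pics/w9.png'); x,y=map(int,d['xy']); cv2.imwrite('pics/w9c.png',cv2.resize(a[y-70:y+70,x-80:x+80],None,fx=3,fy=3))
```

```text
t 40.8667 pos [0.5413 0.0559 0.1857] x [-0.456  0.89   0.005] y [ 0.89   0.456 -0.009] z [-0.01 -0.   -1.  ] op 0.06986725045405373 q [ 0.01 -0.01  1.63 -0.    1.53 -0.47]
0.85 [287. 195.] [0.546 0.051 0.021] units [-0.24  0.11  5.49]
ball ctr [0.549 0.05 ] size px [52.2 53.1] long yaw deg 129 len 0.061
```

View pics/w9c.png

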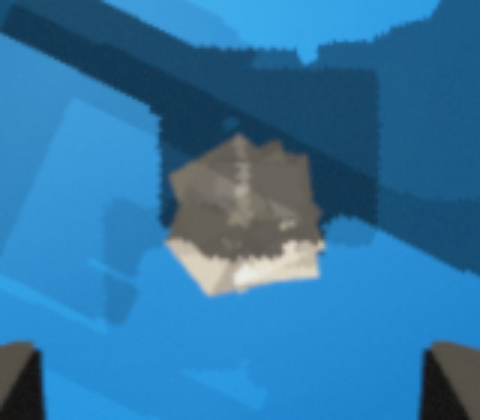

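The ball sits between the fingers, at the crop centre. Grip it.

{"name": "apply_moves", "arguments": {"steps": [-0.2,0.1,0.9,0,0,0,75,0,0,0.9,0,0,0,75,0,0,0.9,0,0,0,75,0,0,0.9,0,0,0,75,0,0,0.9,0,0,0,75,0,0,0.9,0,0,0,75,0,0,0.7,0,0,0,75,0,0,0.5,0,0,0,75,0,0,0.3,0,0,0,75,0,0,0.15,0,0,0,75,0,0,0,0,0,0,75]}}

```text
t: 41.88
tool_pos: [0.5507, 0.0509, -0.0187]
orientation: [-1.641, -2.679, -0.0]
force: [0.5, -0.1, -0.1]
opening: 0.0699
gripper_force: 0.0
```

{"name": "apply_moves", "arguments": {"steps": [0,0,0,0,0,0,0,0,0,0,0,0,0,0,0,0,0,0,0,0,0,0,0,0,0,0,0,0,0,0,0,0,0,0,0,0,0,0,0,0,0,0]}}

```text
t: 42.38
tool_pos: [0.5517, 0.0512, -0.0175]
orientation: [1.639, 2.678, 0.002]
force: [-1.0, 0.8, 6.8]
opening: 0.0531
gripper_force: 29.5
```

{"name": "apply_moves", "arguments": {"steps": [0,0,-0.5,0,0,0,0,0,0,-0.9,0,0,0,0,0,0,-0.9,0,0,0,0,0,0,-0.9,0,0,0,0,0,0,-0.9,0,0,0,0,0,0,-0.9,0,0,0,0,0,0,-0.9,0,0,0,0,0,0,-0.9,0,0,0,0,0,0,-0.9,0,0,0,0,0,0,-0.9,0,0,0,0,0,0,0,0,0,0,0]}}

```text
t: 43.3
tool_pos: [0.5532, 0.0513, 0.2462]
orientation: [1.635, 2.673, 0.008]
force: [-0.3, 0.3, 1.3]
opening: 0.0529
gripper_force: 29.7
```

{"name": "apply_moves", "arguments": {"steps": [-0.79,-0.66,0,0,0,0,0,-0.79,-0.66,0,0,0,0,0,-0.79,-0.66,0,0,0,0,0,-0.79,-0.66,0,0,0,0,0,-0.79,-0.66,0,0,0,0,0,-0.79,-0.66,0,0,0,0,0,-0.79,-0.66,0,0,0,0,0,-0.79,-0.66,0,0,0,0,0,-0.79,-0.66,0,0,0,0,0,-0.79,-0.66,0,0,0,0,0,-0.79,-0.66,0,0,0,0,0,-0.79,-0.66,0,0,0,0,0]}}

```text
t: 44.3
tool_pos: [0.4676, -0.3115, 0.2388]
orientation: [-1.64, -2.68, -0.0]
force: [0.7, 0.3, -0.6]
opening: 0.053
gripper_force: 29.7
```

{"name": "apply_moves", "arguments": {"steps": [-0.79,-0.66,0,0,0,0,0,-0.79,-0.66,0,0,0,0,0,-0.79,-0.66,0,0,0,0,0,-0.75,-0.6,0,0,0,0,0,0,0,0.9,0,0,0,0,0,0,0.9,0,0,0,0,0,0,0.9,0,0,0,0,0,0,0.9,0,0,0,0,0,0,0.9,0,0,0,0,0,0,0.9,0,0,0,0,0,0,0.5,0,0,0,0,0,0,0,0,0,0,0]}}

```text
t: 45.3
tool_pos: [0.4396, -0.4262, 0.057]
orientation: [-1.636, -2.674, -0.003]
force: [0.0, -0.4, 0.0]
opening: 0.0501
gripper_force: 31.3
```

{"name": "apply_moves", "arguments": {"steps": [0,0,0,0,0,0,75,0,0,0,0,0,0,75,0,0,0,0,0,0,75,0,0,0,0,0,0,75,0,0,-0.9,0,0,0,75,0,0,-0.9,0,0,0,75,0,0,-0.9,0,0,0,75,0,0,-0.9,0,0,0,75,0,0,-0.9,0,0,0,75,0,0,-0.9,0,0,0,75,0,0,-0.9,0,0,0,75,0,0,0,0,0,0,75]}}

```text
t: 46.3
tool_pos: [0.444, -0.4311, 0.2598]
orientation: [1.634, 2.67, -0.005]
force: [0.9, -0.1, 1.2]
opening: 0.0698
gripper_force: 0.0
```

Run:
```python
from yaw import *
s,R=st(); snap('top','t10')
for n,z in dict(ball_a_center=.04,profile_center=.015,plyblock_center=.05,heatsink_center=.03).items():
  for d in eyes.place_of('top',n)[:1]: print(n,round(d['conf'],2),np.round(d['xy']),np.round(at('top',d['xy'],z),3))
print('to profile units',np.round(R.T@(np.array([.431,.127,.2])-s['tool_pos'])/.03,2))
```

```text
t 46.3 pos [ 0.444  -0.4311  0.2598] x [-0.455  0.89  -0.011] y [0.89  0.455 0.003] z [ 0.008 -0.009 -1.   ] op 0.06984390347900872 q [-0.85  0.15  1.33  0.    1.65 -1.33]
ball_a_center 0.53 [442. 275.] [ 0.434 -0.436  0.04 ]
profile_center 0.55 [257. 278.] [0.436 0.116 0.015]
plyblock_center 0.94 [419. 270.] [ 0.452 -0.365  0.05 ]
heatsink_center 0.63 [173. 292.] [0.399 0.364 0.03 ]
to profile units [16.78  8.07  1.82]
```

{"name": "apply_moves", "arguments": {"steps": [0.88,0.42,0,0,0,0,65,0.88,0.42,0,0,0,0,65,0.88,0.42,0,0,0,0,65,0.88,0.42,0,0,0,0,65,0.88,0.42,0,0,0,0,65,0.88,0.42,0,0,0,0,65,0.88,0.42,0,0,0,0,65,0.88,0.42,0,0,0,0,65,0.88,0.42,0,0,0,0,65,0.88,0.42,0,0,0,0,65,0.88,0.42,0,0,0,0,65,0.88,0.42,0,0,0,0,65]}}

```text
t: 47.55
tool_pos: [0.4314, -0.0763, 0.2496]
orientation: [-1.639, -2.678, 0.001]
force: [0.5, 0.7, -0.0]
opening: 0.0601
gripper_force: 0.0
```

{"name": "apply_moves", "arguments": {"steps": [0.88,0.42,0,0,0,0,65,0.88,0.42,0,0,0,0,65,0.88,0.42,0,0,0,0,65,0.88,0.42,0,0,0,0,65,0.88,0.42,0,0,0,0,65,0.88,0.42,0,0,0,0,65,0.88,0.42,0,0,0,0,65,0,0,0,0,0,0.9,65,0,0,0,0,0,0.9,65,0,0,0,0,0,0.9,65,0,0,0,0,0,0.9,65,0,0,0,0,0,0.9,65]}}

```text
t: 48.55
tool_pos: [0.426, 0.1269, 0.2495]
orientation: [-2.224, -2.217, 0.004]
force: [-0.4, 0.5, 1.2]
opening: 0.0603
gripper_force: 0.0
```

{"name": "apply_moves", "arguments": {"steps": [0,0,0,0,0,0.9,65,0,0,0,0,0,0.9,65,0,0,0,0,0,0.9,65,0,0,0,0,0,0.9,65,0,0,0,0,0,0.9,65,0,0,0,0,0,0.9,65,0,0,0.9,0,0,0.9,65,0,0,0.9,0,0,0.9,65,0,0,0.4,0,0,0.5,65,0,0,0,0,0,0,65]}}

```text
t: 49.38
tool_pos: [0.4237, 0.1263, 0.18]
orientation: [-2.914, -1.169, 0.013]
force: [0.4, -0.7, 0.4]
opening: 0.0605
gripper_force: 0.0
```

Run:
```python
from yaw import *
s,R=st(); c=eyes.calibration('wrist'); snap('wrist','w11')
p0=np.array(s['tool_pos'])
d=eyes.place_of('wrist','profile_center')[0]; p=at('wrist',d['xy'],.015,c); print(d['conf'],np.round(d['xy']),np.round(p,3),'units',np.round(R.T@(p-p0)/.03,2))
yaws('w11',dict(prof=(d['xy'],.03)),'wrist',r=70)
```

```text
t 49.3833 pos [0.4237 0.1263 0.18  ] x [ 0.723  0.691 -0.007] y [ 0.691 -0.723 -0.005] z [-0.008 -0.001 -1.   ] op 0.06054351857243024 q [ 0.17 -0.3   1.9  -0.    1.55  0.98]
0.94 [287. 186.] [0.428 0.126 0.015] units [0.11 0.13 5.5 ]
prof ctr [0.43  0.127] size px [77. 27.] long yaw deg 45 len 0.087
```

{"name": "apply_moves", "arguments": {"steps": [0.15,0.12,0.9,0,0,0,65,0,0,0.9,0,0,0,65,0,0,0.9,0,0,0,65,0,0,0.9,0,0,0,65,0,0,0.9,0,0,0,65,0,0,0.9,0,0,0,65,0,0,0.7,0,0,0,65,0,0,0.5,0,0,0,65,0,0,0.3,0,0,0,65,0,0,0.2,0,0,0,65,0,0,0,0,0,0,65]}}

```text
t: 50.4
tool_pos: [0.4327, 0.1274, -0.0281]
orientation: [-2.914, -1.175, 0.001]
force: [-0.5, 0.1, -0.1]
opening: 0.0603
gripper_force: 0.0
```

{"name": "apply_moves", "arguments": {"steps": [0,0,0,0,0,0,0,0,0,0,0,0,0,0,0,0,0,0,0,0,0,0,0,0,0,0,0,0,0,0,0,0,0,0,0,0,0,0,0,0,0,0,0,0,0,0,0,0,0]}}

```text
t: 50.98
tool_pos: [0.433, 0.1275, -0.0274]
orientation: [2.914, 1.174, 0.001]
force: [-1.9, 0.8, 5.5]
opening: 0.0296
gripper_force: 35.0
```

{"name": "apply_moves", "arguments": {"steps": [0,0,-0.5,0,0,0,0,0,0,-0.9,0,0,0,0,0,0,-0.9,0,0,0,0,0,0,-0.9,0,0,0,0,0,0,-0.9,0,0,0,0,0,0,-0.9,0,0,0,0,0,0,-0.9,0,0,0,0,0,0,-0.9,0,0,0,0,0,0,-0.9,0,0,0,0,0,0,-0.9,0,0,0,0,0,0,0,0,0,0,0]}}

```text
t: 51.9
tool_pos: [0.4352, 0.1278, 0.236]
orientation: [2.912, 1.173, 0.013]
force: [0.7, -0.5, 0.4]
opening: 0.03
gripper_force: 35.0
```

{"name": "apply_moves", "arguments": {"steps": [-0.62,0.77,0,0,0,0,0,-0.62,0.77,0,0,0,0,0,-0.62,0.77,0,0,0,0,0,-0.62,0.77,0,0,0,0,0,-0.62,0.77,0,0,0,0,0,-0.62,0.77,0,0,0,0,0,-0.62,0.77,0,0,0,0,0,-0.62,0.77,0,0,0,0,0,-0.62,0.77,0,0,0,0,0,-0.62,0.77,0,0,0,0,0,-0.62,0.77,0,0,0,0,0,-0.62,0.77,0,0,0,0,0]}}

```text
t: 52.9
tool_pos: [0.4633, -0.2285, 0.2289]
orientation: [-2.913, -1.173, 0.001]
force: [0.7, 0.7, -0.6]
opening: 0.0297
gripper_force: 35.0
```

{"name": "apply_moves", "arguments": {"steps": [-0.62,0.77,0,0,0,0,0,-0.62,0.77,0,0,0,0,0,-0.62,0.77,0,0,0,0,0,-0.62,0.77,0,0,0,0,0,0,0,0.9,0,0,0,0,0,0,0.9,0,0,0,0,0,0,0.9,0,0,0,0,0,0,0.9,0,0,0,0,0,0,0.9,0,0,0,0,0,0,0.9,0,0,0,0,0,0,0.2,0,0,0,0,0,0,0,0,0,0,0]}}

```text
t: 53.9
tool_pos: [0.4719, -0.3434, 0.0585]
orientation: [-2.909, -1.171, 0.005]
force: [0.3, 0.4, -1.2]
opening: 0.0296
gripper_force: 35.0
```

{"name": "apply_moves", "arguments": {"steps": [0,0,0,0,0,0,55,0,0,0,0,0,0,55,0,0,0,0,0,0,55,0,0,0,0,0,0,55,0,0,-0.9,0,0,0,75,0,0,-0.9,0,0,0,75,0,0,-0.9,0,0,0,75,0,0,-0.9,0,0,0,75,0,0,-0.9,0,0,0,75,0,0,-0.9,0,0,0,75,0,0,-0.9,0,0,0,75,0,0,0,0,0,0,75]}}

```text
t: 54.9
tool_pos: [0.4766, -0.3474, 0.2596]
orientation: [2.904, 1.17, 0.008]
force: [0.2, -0.4, 1.4]
opening: 0.0697
gripper_force: 0.0
```

Run:
```python
from yaw import *
s,R=st(); c=eyes.calibration('wrist'); snap('wrist','w12')
for n,z in dict(profile_center=.05,plyblock_center=.05,heatsink_center=.03,ball_a_center=.03,lever_knob=.165,lever_hinge=.1).items():
  for d in eyes.place_of('wrist',n)[:1]: print(n,round(d['conf'],2),np.round(d['xy']),np.round(at('wrist',d['xy'],z,c),3))
print('units/knob',np.round(R.T@(np.array([.565,-.278,.16])-s['tool_pos'])/.03,2))
```

```text
t 54.9 pos [ 0.4766 -0.3474  0.2596] x [0.721 0.693 0.001] y [ 0.693 -0.721  0.012] z [ 0.009 -0.008 -1.   ] op 0.06972871009162393 q [-0.72  0.07  1.42 -0.    1.64  0.09]
profile_center 0.96 [298. 154.] [ 0.518 -0.336  0.05 ]
plyblock_center 0.75 [284. 209.] [ 0.453 -0.373  0.05 ]
heatsink_center 0.59 [274. 199.] [ 0.451 -0.357  0.03 ]
ball_a_center 0.61 [303. 247.] [ 0.429 -0.434  0.03 ]
lever_knob 0.84 [293.  80.] [ 0.564 -0.275  0.165]
lever_hinge 0.69 [238.  21.] [ 0.582 -0.177  0.1  ]
units/knob [3.72 0.34 3.33]
```

View pics/w12.png

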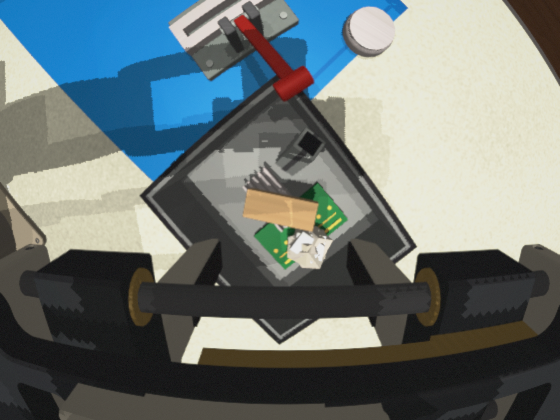

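All the scrap is in the bin: ply (283,210), ball (310,250), heatsink and board beneath, and the profile leaning at (300,150). Now I'll turn to the lever knob at (293,82).

{"name": "apply_moves", "arguments": {"steps": [0,0,0,0,0,-0.99,75,0,0,0,0,0,-0.99,75,0,0,0,0,0,-0.99,75,0,0,0,0,0,-0.99,75,0,0,0,0,0,-0.99,75,0,0,0,0,0,-0.98,75,0.72,0.61,0,0,0,0,75,0.72,0.61,0,0,0,0,75,0.72,0.61,0,0,0,0,75,0.72,0.61,0,0,0,0,75,0,0,0,0,0,0,75]}}

```text
t: 56.17
tool_pos: [0.5645, -0.2699, 0.2494]
orientation: [-2.411, -2.011, -0.002]
force: [-0.1, 0.1, 0.3]
opening: 0.0697
gripper_force: 0.0
```

Run:
```python
from yaw import *
s,R=st(); c=eyes.calibration('wrist'); snap('wrist','w13')
for n,z in dict(lever_knob=.168,lever_hinge=.1).items():
  for d in eyes.place_of('wrist',n)[:1]:
    p=at('wrist',d['xy'],z,c);print(n,round(d['conf'],2),np.round(d['xy']),np.round(p,3),'units',np.round(R.T@(p-s['tool_pos'])/.03,2))
th=np.linspace(2.54,0,22); p=np.c_[.12*np.cos(th),-.12*np.sin(th)]
print(np.round(np.diff(p,axis=0)/.03,2).tolist())
```

```text
t 56.1667 pos [ 0.5645 -0.2699  0.2494] x [0.18  0.984 0.003] y [ 0.984 -0.18  -0.001] z [-0.001  0.003 -1.   ] op 0.06970559385087939 q [-0.53  0.18  1.31  0.    1.65 -0.35]
lever_knob 0.81 [281. 209.] [ 0.561 -0.272  0.168] units [-0.11 -0.08  2.71]
lever_hinge 0.97 [288. 107.] [ 0.585 -0.179  0.1  ] units [3.08 0.14 4.99]
[[0.3, -0.38], [0.34, -0.34], [0.38, -0.3], [0.41, -0.25], [0.44, -0.2], [0.46, -0.14], [0.48, -0.09], [0.48, -0.03], [0.48, 0.03], [0.48, 0.09], [0.46, 0.14], [0.44, 0.2], [0.41, 0.25], [0.38, 0.3], [0.34, 0.34], [0.3, 0.38], [0.25, 0.41], [0.2, 0.44], [0.14, 0.46], [0.09, 0.48], [0.03, 0.48]]
```

{"name": "apply_moves", "arguments": {"steps": [-0.1,-0.05,0.8,0,0,0,75,0,0,0.9,0,0,0,75,0,0,0.9,0,0,0,75,0,0,0.9,0,0,0,75,0,0,0.85,0,0,0,75,0,0,0,0,0,0,0,0,0,0,0,0,0,0,0,0,0,0,0,0,0,0,0,0,0,0,0,0,0,0,0,0,0,0,0,0,0,0,0,0,0,0,0,0,0,0,0,0,0], "grip_force": 14}}

```text
t: 57.32
tool_pos: [0.5629, -0.2775, 0.1231]
orientation: [2.411, 2.004, 0.005]
force: [8.6, -2.2, 1.1]
opening: 0.0336
gripper_force: 14.0
```

{"name": "apply_moves", "arguments": {"steps": [0.3,0.01,-0.38,0,0,0,0,0.34,0.01,-0.34,0,0,0,0,0.38,0.01,-0.3,0,0,0,0,0.41,0.01,-0.25,0,0,0,0,0.44,0.01,-0.2,0,0,0,0,0.46,0.01,-0.14,0,0,0,0,0.48,0.01,-0.09,0,0,0,0,0.48,0.01,-0.03,0,0,0,0,0.48,0.01,0.03,0,0,0,0,0.48,0.01,0.09,0,0,0,0,0.46,0.01,0.14,0,0,0,0]}}

```text
t: 58.23
tool_pos: [0.5928, -0.1385, 0.17]
orientation: [2.41, 2.002, 0.009]
force: [3.7, -0.8, 11.1]
opening: 0.0338
gripper_force: 14.0
```

{"name": "apply_moves", "arguments": {"steps": [0.44,0.01,0.2,0,0,0,0,0.41,0.01,0.25,0,0,0,0,0.38,0.01,0.3,0,0,0,0,0.34,0.01,0.34,0,0,0,0,0.3,0.01,0.38,0,0,0,0,0.25,0.01,0.41,0,0,0,0,0.2,0.01,0.44,0,0,0,0,0.14,0.01,0.46,0,0,0,0,0.09,0,0.48,0,0,0,0,0.03,0,0.48,0,0,0,0,0,0,0,0,0,0,0]}}

```text
t: 59.15
tool_pos: [0.6097, -0.0605, 0.0529]
orientation: [2.412, 2.007, 0.012]
force: [11.4, 6.7, -0.1]
opening: 0.034
gripper_force: 14.0
```

{"name": "apply_moves", "arguments": {"steps": [0,0,0.2,0,0,0,0,0,0,0.1,0,0,0,0,0,0,0,0,0,0,0,0,0,0,0,0,0,75,0,0,0,0,0,0,75,0,0,0,0,0,0,75,0,0,0,0,0,0,75,0,0,0,0,0,0,75,0,0,0,0,0,0,75]}}

```text
t: 59.9
tool_pos: [0.6055, -0.0626, 0.0434]
orientation: [-2.416, -2.008, 0.0]
force: [0.3, 0.6, -1.1]
opening: 0.0675
gripper_force: 0.0
```

{"name": "apply_moves", "arguments": {"steps": [0,0,-0.9,0,0,0,75,0,0,-0.9,0,0,0,75,0,0,-0.9,0,0,0,75,0,0,-0.9,0,0,0,75,0,0,-0.9,0,0,0,75,0,0,-0.9,0,0,0,75,0,0,-0.9,0,0,0,75,0,0,-0.9,0,0,0,75,0,0,0,0,0,0,75]}}

```text
t: 60.65
tool_pos: [0.6081, -0.0631, 0.2668]
orientation: [2.411, 2.003, 0.01]
force: [1.7, 0.3, 1.0]
opening: 0.0696
gripper_force: 0.0
```

Run:
```python
from yaw import *
s,R=st(); print(s['force'])
def tri(a,b):
    (o1,d1),(o2,d2)=a,b; d1=d1/np.linalg.norm(d1);d2=d2/np.linalg.norm(d2)
    k=np.linalg.lstsq(np.c_[d1,-d2],o2-o1,rcond=None)[0]; p,q=o1+k[0]*d1,o2+k[1]*d2; return np.round((p+q)/2,3),round(np.linalg.norm(p-q),4)
for c in('top','scene','wrist'): snap(c,c+'14')
k={c:eyes.place_of(c,'lever_knob')[0] for c in('top','scene','wrist')}; print({c:(np.round(k[c]['xy']).tolist(),round(k[c]['conf'],2),np.round(at(c,k[c]['xy'],.1),3)) for c in k})
r={c:ray(c,k[c]['xy']) for c in k}; print(tri(r['scene'],r['wrist']),tri(r['top'],r['scene']))
for n,z in dict(lamp_pivot=.145,lamp_knob=.178,spot_center=0).items():
  for c in('top','scene','wrist'):
    for d in eyes.place_of(c,n)[:1]: print(n,c,round(d['conf'],2),np.round(d['xy']),np.round(at(c,d['xy'],z),3))
```

```text
t 60.65 pos [ 0.6081 -0.0631  0.2668] x [ 0.183  0.983 -0.   ] y [ 0.983 -0.183  0.01 ] z [ 0.01  -0.002 -1.   ] op 0.06955388566892406 q [-0.19  0.13  1.34 -0.    1.66 -0.  ]
[1.74336312 0.26347543 0.97169932]
{'top': ([422.0, 272.0], 0.52, array([ 0.45 , -0.356,  0.1  ])), 'scene': ([244.0, 194.0], 0.51, array([ 0.605, -0.069,  0.1  ])), 'wrist': ([284.0, 190.0], 0.58, array([ 0.604, -0.062,  0.1  ]))}
(array([ 0.607, -0.063,  0.103]), np.float64(0.0054)) (array([ 0.401, -0.41 , -0.152]), np.float64(0.0879))
lamp_pivot top 0.75 [101. 275.] [0.462 0.537 0.145]
lamp_pivot scene 0.84 [443. 260.] [0.448 0.52  0.145]
lamp_knob top 0.55 [172. 294.] [0.411 0.338 0.178]
lamp_knob scene 0.85 [394. 208.] [0.407 0.327 0.178]
spot_center top 0.53 [182. 249.] [0.525 0.342 0.   ]
spot_center scene 0.84 [362. 278.] [0.516 0.338 0.   ]
```

{"name": "apply_moves", "arguments": {"steps": [0.84,-0.64,0,0,0,0,60,0.84,-0.64,0,0,0,0,60,0.84,-0.64,0,0,0,0,60,0.84,-0.64,0,0,0,0,60,0.84,-0.64,0,0,0,0,60,0.84,-0.64,0,0,0,0,60,0.84,-0.64,0,0,0,0,60,0.84,-0.64,0,0,0,0,60,0.84,-0.64,0,0,0,0,60,0.84,-0.64,0,0,0,0,60,0.84,-0.64,0,0,0,0,60,0.84,-0.64,0,0,0,0,60]}}

```text
t: 62.4
tool_pos: [0.4336, 0.2783, 0.2597]
orientation: [2.416, 2.008, 0.001]
force: [0.8, -1.5, -0.6]
opening: 0.0554
gripper_force: 0.0
```

{"name": "apply_moves", "arguments": {"steps": [0.84,-0.64,0,0,0,0,60,0.84,-0.64,0,0,0,0,60,0,0,0,0,0,0,60]}}

```text
t: 62.65
tool_pos: [0.4032, 0.3378, 0.2596]
orientation: [-2.41, -2.012, -0.001]
force: [0.9, -0.2, 0.6]
opening: 0.0556
gripper_force: 0.0
```

Run:
```python
from yaw import *
s,R=st(); c=eyes.calibration('wrist'); snap('wrist','w15')
for n,z in dict(lamp_knob=.203,lamp_pivot=.145,spot_center=0).items():
  for d in eyes.place_of('wrist',n)[:2]:
    for zz in ((.178,.203) if n=='lamp_knob' else (z,)):
      p=at('wrist',d['xy'],zz,c);print(n,round(d['conf'],2),np.round(d['xy']),np.round(p,3),'units',np.round(R.T@(p-s['tool_pos'])/.03,2))
snap('top','t15')
for n,z in dict(lever_knob=.1,lever_hinge=.1).items():
  for d in eyes.place_of('top',n)[:1]: print(n,d['conf'],np.round(at('top',d['xy'],z),3))
```

```text
t 62.65 pos [0.4032 0.3378 0.2596] x [0.179 0.984 0.002] y [ 0.984 -0.179 -0.001] z [-0.001  0.002 -1.   ] op 0.05562341853181854 q [ 0.6  -0.09  1.58  0.    1.66  0.78]
lamp_knob 0.67 [297. 205.] [0.415 0.337 0.178] units [0.02 0.38 2.72]
lamp_knob 0.67 [297. 205.] [0.415 0.342 0.203] units [0.22 0.35 1.89]
lamp_pivot 0.62 [302.   1.] [0.456 0.531 0.145] units [6.65 0.57 3.83]
lamp_pivot 0.6 [487. 176.] [0.633 0.324 0.145] units [0.92 7.6  3.81]
spot_center 0.77 [361. 160.] [0.518 0.344 0.   ] units [0.87 3.72 8.65]
lever_knob 0.54 [ 0.611 -0.07   0.1  ]
lever_hinge 0.64 [ 0.595 -0.17   0.1  ]
```

View pics/w15.png

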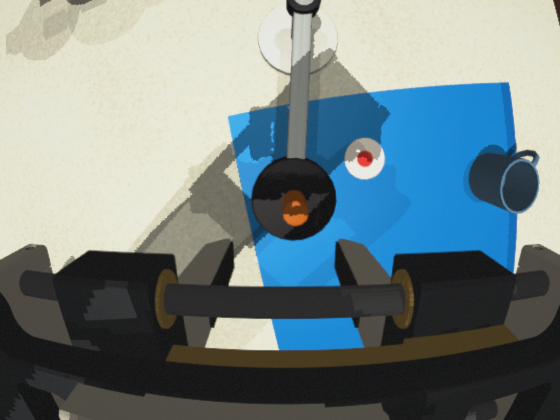

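The orange knob is at (295,208) and the spot at (365,157). Pinch the knob and work out the arc.

{"name": "apply_moves", "arguments": {"steps": [0,0.33,0.5,0,0,0,60,0,0,0.8,0,0,0,60,0,0,0.8,0,0,0,60,0,0,0.8,0,0,0,60,0,0,0.8,0,0,0,60,0,0,0.5,0,0,0,60,0,0,0,0,0,0,0,0,0,0,0,0,0,0,0,0,0,0,0,0,0,0,0,0,0,0,0,0,0,0,0,0,0,0,0,0,0,0,0,0,0,0], "grip_force": 12}}

```text
t: 64.0
tool_pos: [0.4163, 0.3322, 0.1348]
orientation: [2.416, 2.008, 0.003]
force: [-0.8, -0.4, 5.2]
opening: 0.0217
gripper_force: 12.0
```

Run:
```python
from h import *
s,R=st(); print(s['force'],s['gripper_force'])
P=np.array([.456,.531]); k=np.array(s['tool_pos'][:2]); S=np.array([.518,.342])
a0=np.arctan2(*(k-P)[::-1]); a1=np.arctan2(*(S-P)[::-1]); r=np.linalg.norm(k-P); print(np.degrees([a0,a1]),r)
a=np.linspace(a0,a1,11); p=P+r*np.c_[np.cos(a),np.sin(a)]
d=np.diff(p,axis=0); print(p[-1]); print(np.round(d@R[:2,:2]/.03,2).tolist())
```

```text
t 64.0 pos [0.4163 0.3322 0.1348] x [0.183 0.983 0.001] y [ 0.983 -0.183  0.001] z [ 0.002  0.001 -1.   ] op 0.02174396909927684 q [ 0.58 -0.03  1.74  0.    1.42  0.76]
[-0.80154024 -0.36455787  5.21695198] 12.004146426916122
[-101.29485098  -71.83831991] 0.20273653272518868
[0.51919288 0.33836365]
[[0.0, 0.35], [0.02, 0.35], [0.04, 0.35], [0.06, 0.34], [0.08, 0.34], [0.09, 0.33], [0.11, 0.33], [0.13, 0.32], [0.14, 0.32], [0.16, 0.31]]
```

{"name": "apply_moves", "arguments": {"steps": [0,0.35,0,0,0,0,0,0.02,0.35,0,0,0,0,0,0.04,0.35,0,0,0,0,0,0.06,0.34,0,0,0,0,0,0.08,0.34,0,0,0,0,0,0.09,0.33,0,0,0,0,0,0.11,0.33,0,0,0,0,0,0.13,0.32,0,0,0,0,0,0.14,0.32,0,0,0,0,0,0.16,0.31,0,0,0,0,0,0,0,0,0,0,0,0]}}

```text
t: 64.92
tool_pos: [0.5215, 0.3386, 0.1345]
orientation: [2.417, 2.007, 0.005]
force: [1.4, 1.5, 6.4]
opening: 0.0217
gripper_force: 12.0
```

{"name": "apply_moves", "arguments": {"steps": [0,0,0,0,0,0,0,0,0,0,0,0,0,60,0,0,0,0,0,0,60,0,0,0,0,0,0,60,0,0,0,0,0,0,60,0,0,0,0,0,0,60,0,0,-0.8,0,0,0,60,0,0,-0.9,0,0,0,60,0,0,-0.9,0,0,0,60,0,0,-0.9,0,0,0,60,0,0,-0.9,0,0,0,60,0,0,-0.9,0,0,0,60]}}

```text
t: 65.92
tool_pos: [0.5185, 0.3378, 0.2937]
orientation: [-2.416, -2.008, 0.0]
force: [0.3, 0.5, -1.0]
opening: 0.0558
gripper_force: 0.0
```

{"name": "apply_moves", "arguments": {"steps": [-0.9,0,0,0,0,0,60,-0.9,0,0,0,0,0,60,-0.9,0,0,0,0,0,60,-0.9,0,0,0,0,0,60,-0.9,0,0,0,0,0,60,0,0,0,0,0,0,60]}}

```text
t: 66.42
tool_pos: [0.4937, 0.2015, 0.2929]
orientation: [2.418, 2.004, -0.001]
force: [0.3, -0.2, -0.2]
opening: 0.0557
gripper_force: 0.0
```

Run:
```python
from h import *
s,R=st()
for c in('top','scene','wrist'): snap(c,c+'16')
for n,z in dict(lamp_knob=.178,spot_center=0,lever_knob=.1,lever_hinge=.1,profile_center=.05,ball_a_center=.03,plyblock_center=.05,heatsink_center=.03,strip_center=.02,tin=0,mug=0,screwdriver=0).items():
  for c in('top','scene','wrist'):
    for d in eyes.place_of(c,n)[:1]: print(n,c,round(d['conf'],2),np.round(d['xy']),np.round(at(c,d['xy'],z),3)[:2])
a=cv2.imread('pics/top16.png')[120:320,60:460]
cv2.imwrite('pics/top16c.png',cv2.resize(a,(800,400),interpolation=cv2.INTER_CUBIC))
a=cv2.imread('pics/scene16.png')[100:330,140:470]
cv2.imwrite('pics/both.png',cv2.resize(a,(800,558),interpolation=cv2.INTER_CUBIC))
```

```text
t 66.4167 pos [0.4937 0.2015 0.2929] x [ 0.186  0.983 -0.001] y [ 0.983 -0.186  0.001] z [ 0.001 -0.002 -1.   ] op 0.05570269456616261 q [ 0.29 -0.07  1.5  -0.    1.71  0.48]
lamp_knob top 0.71 [172. 251.] [0.523 0.339]
lamp_knob scene 0.64 [368. 226.] [0.519 0.337]
lamp_knob wrist 0.64 [287.  58.] [0.521 0.341]
spot_center scene 0.55 [366. 279.] [0.512 0.347]
lever_knob top 0.8 [318. 217.] [ 0.61  -0.061]
lever_knob scene 0.48 [243. 193.] [ 0.601 -0.076]
lever_hinge top 0.96 [357. 222.] [ 0.596 -0.174]
profile_center top 0.69 [408. 247.] [ 0.52  -0.335]
profile_center scene 0.48 [215. 165.] [ 0.525 -0.332]
ball_a_center top 0.67 [443. 271.] [ 0.446 -0.443]
ball_a_center scene 0.57 [217. 150.] [ 0.439 -0.442]
plyblock_center top 0.64 [421. 273.] [ 0.443 -0.371]
plyblock_center scene 0.7 [225. 151.] [ 0.441 -0.389]
heatsink_center top 0.59 [413. 269.] [ 0.453 -0.353]
strip_center top 0.94 [430. 271.] [ 0.447 -0.409]
tin top 0.82 [389. 186.] [ 0.709 -0.297]
tin scene 0.76 [177. 200.] [ 0.701 -0.301]
mug top 0.62 [202. 178.] [0.742 0.281]
mug scene 0.89 [291. 301.] [0.724 0.279]
mug wrist 0.81 [424.  99.] [0.737 0.287]
screwdriver top 0.62 [417. 266.] [ 0.459 -0.375]
screwdriver scene 0.83 [199. 255.] [ 0.803 -0.025]
```

View pics/both.png

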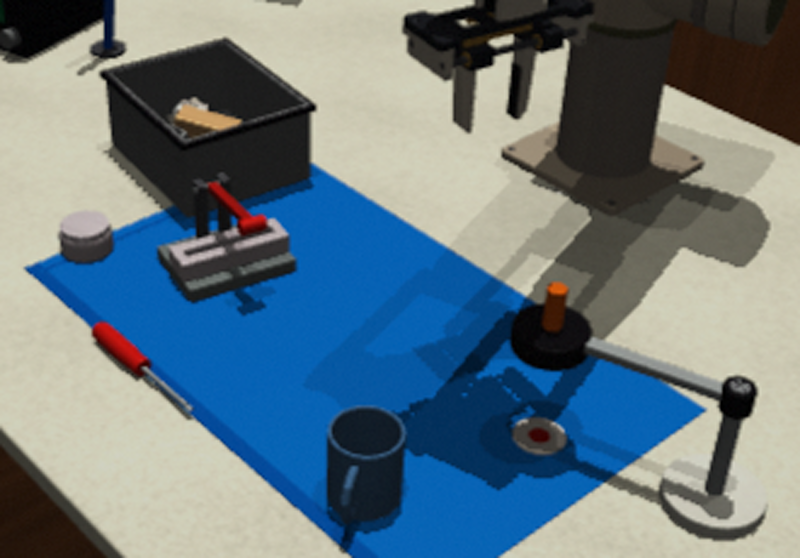

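The ring head stands over the spot and everything is in the bin. I'll compare the lever's knob with the start picture to be sure it is fully shut.

Run:
```python
from h import *
for f in('scene0','s2','scene16','top0','top16','t15'):
    im=cv2.imread(f'pics/{f}.png'); b,g,r=[im[...,i].astype(int) for i in range(3)]
    m=((r>90)&(g<60)&(b<60)).astype(np.uint8); w=np.zeros_like(m)
    if f[0]=='s': w[165:215,215:262]=1
    else: w[195:245,300:380]=1
    ys,xs=np.nonzero(m*w); print(f,len(xs),xs.min(),xs.max(),ys.min(),ys.max(),round(xs.mean(),1),round(ys.mean(),1))
for th in(0,.06,.12,.2):
    h=np.array([.585,-.179,.1]); y=np.array([.2,.98,0]); print(th,np.round(proj('scene',h+.12*(np.cos(th)*y+np.sin(th)*np.array([0,0,1]))),1))
```

```text
scene0 142 226 249 175 196 237.7 186.9
s2 70 226 248 175 195 235.6 184.7
scene16 119 226 249 175 194 237.7 185.6
top0 152 315 357 214 227 337.5 221.2
top16 123 316 357 214 226 338.4 221.2
t15 103 316 357 216 226 341.0 221.7
0 [244.1 195.8]
0.06 [244.  193.7]
0.12 [243.8 191.6]
0.2 [243.5 188.7]
```

It may be a few hundredths of a radian off, so I'll press the knob down gently with closed fingers.

{"name": "apply_moves", "arguments": {"steps": [-0.87,0.6,0,0,0,0,0,-0.87,0.6,0,0,0,0,0,-0.87,0.6,0,0,0,0,0,-0.87,0.6,0,0,0,0,0,-0.87,0.6,0,0,0,0,0,-0.87,0.6,0,0,0,0,0,-0.87,0.6,0,0,0,0,0,-0.87,0.6,0,0,0,0,0,-0.9,0.56,0,0,0,0,0,0,0,0,0,0,0,0]}}

```text
t: 69.2
tool_pos: [0.6098, -0.0614, 0.2913]
orientation: [2.42, 2.002, -0.003]
force: [0.1, 0.2, -1.0]
opening: 0.0005
gripper_force: 0.0
```

{"name": "apply_moves", "arguments": {"steps": [0,0,0.9,0,0,0,0,0,0,0.9,0,0,0,0,0,0,0.9,0,0,0,0,0,0,0.9,0,0,0,0,0,0,0.9,0,0,0,0,0,0,0.9,0,0,0,0,0,0,0.7,0,0,0,0,0,0,0.5,0,0,0,0,0,0,0.2,0,0,0,0,0,0,0,0,0,0,0,0,0,0,0,0,0,0]}}

```text
t: 70.12
tool_pos: [0.6092, -0.056, 0.0891]
orientation: [2.416, 2.008, 0.0]
force: [0.1, -0.1, 1.0]
opening: 0.0004
gripper_force: 0.0
```

{"name": "apply_moves", "arguments": {"steps": [0,0,0.15,0,0,0,0,0,0,0.15,0,0,0,0,0,0,0,0,0,0,0,0,0,0,0,0,0,0]}}

```text
t: 70.45
tool_pos: [0.6091, -0.0562, 0.0797]
orientation: [2.416, 2.008, 0.0]
force: [0.1, -0.5, 0.1]
opening: 0.0004
gripper_force: 0.0
```

{"name": "apply_moves", "arguments": {"steps": [0,0,0.1,0,0,0,0,0,0,0.1,0,0,0,0,0,0,0,0,0,0,0,0,0,0,0,0,0,0]}}

```text
t: 70.78
tool_pos: [0.6097, -0.0561, 0.0754]
orientation: [2.415, 2.007, 0.002]
force: [-4.0, 1.3, 11.4]
opening: 0.0004
gripper_force: 5.9
```

11 N at the height of the shut knob's top means the lever is on its stop. Retreat.

{"name": "apply_moves", "arguments": {"steps": [0,0,0.05,0,0,0,0,0,0,0,0,0,0,0,0,0,-0.5,0,0,0,0,0,0,-0.9,0,0,0,0,0,0,-0.9,0,0,0,0,0,0,-0.9,0,0,0,0,0,0,-0.9,0,0,0,0,0,0,-0.9,0,0,0,0,-0.3,-0.9,0,0,0,0,0,-0.3,-0.9,0,0,0,0,0,-0.3,-0.9,0,0,0,0,0,0,0,0,0,0,0,0]}}

```text
t: 71.78
tool_pos: [0.5204, -0.0681, 0.2211]
orientation: [-2.415, -2.006, 0.004]
force: [-0.7, 0.3, 0.6]
opening: 0.0006
gripper_force: 0.0
```

Run:
```python
from h import *
s,_=st(); print(s['force'])
im=snap('scene','s20'); 
r,g,b=[im[...,i].astype(int) for i in range(3)]
m=((r>90)&(g<60)&(b<60)); w=np.zeros_like(m); w[165:215,215:262]=1
ys,xs=np.nonzero(m&w); print(len(xs),xs.max(),ys.max(),ys.mean())
for n,z in dict(lamp_knob=.178,lever_knob=.1).items():
  d=eyes.place_of('scene',n)[0]; print(n,d,np.round(at('scene',d['xy'],z),3))
print(robot.close_job())
```

```text
t 71.7833 pos [ 0.5204 -0.0681  0.2211] x [ 0.184  0.983 -0.001] y [ 0.983 -0.184 -0.003] z [-0.003 -0.    -1.   ] op 0.0006107566686471686 q [-0.23 -0.08  1.64 -0.    1.59 -0.04]
[-0.74971602  0.27216499  0.5747024 ]
85 249 193 183.12941176470588
lamp_knob {'xy': [371.2, 223.9], 'conf': 0.64} [0.508 0.337 0.178]
lever_knob {'xy': [243.2, 195.5], 'conf': 0.49} [ 0.61  -0.064  0.1  ]
the job is handed in; nothing more can be done
None
```

The job is handed in at about 72 s. By the last camera views the green board and all four scraps are in the bin, the lever is pressed shut, the ring light is over the spot, and the tin, mug and screwdriver are where they started; no verdict came back.

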